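Seal the swab tub and put the booth stock away by height

ROBOT

A 6-joint arm with a two-finger parallel gripper is mounted at the origin on a cart in front of the work surface, level with it; the furniture and walls round the work are solid. World frame = base frame: x ahead of the robot, y to its left, z up, the work surface at z = 0. Lengths are in mm, angles in rad, forces in N, time in s.
With the tool pointing down it reaches from about 325 to 875 mm from the base axis. Payload 4.4 kg.
Tool frame: the origin (TCP) lies on the centre line of the jaws, within the pads' length; the fingertips stand env.tip_reach ahead of it and the grasp point (between the pads) lies 8 mm behind it (env.tip_reach is the distance from the TCP to the fingertips, in mm); x points along the fingers, z is the direction in which the jaws open and shut, and the axes are right-handed (so a half turn about x gives the same grasp; the last joint's range is limited). The gripper opens to 85 mm and grips with 20 to 120 N. Pads are 22 mm wide; open, the fingers measure 114 mm over their backs; the gripper's body (76 mm by 85 mm) begins 54 mm behind the grasp point. The pads swing forward as they close: fully open they stand 13 mm farther back than shut.
Start: joints at [1.181, 0.207, 1.542, -0, 1.393, -0.15], TCP at [136.018, 558.683, 242.282] pointing down, gripper open.
Joint ranges: [-2.73, 2.73], [-0.86, 2.22], [0.23, 2.46], [-1.11, 4.25], [0.08, 2.63], [-2.82, 2.82]. Speed limits (rad/s): [2.79, 2.79, 3.14, 3.14, 3.14, 3.14].

INTERFACE

Orientations are given as a rotation vector (axis times angle).
In Python, from rig import readout, get_image, get_calibration, job_done, env gives the robot as it stands.
- The arm moves only by the tool servo_tool, never from a script. Its argument "motion" is a list of rows, each a list of 3 entries, a list of its own where there are three numbers: the shift along the tool's x, y, z in m, then the turn, a rotation vector about the tool's x, y, z in degrees, then the opening, from 0 (shut) to 1 (fully open). In form: [[[dx, dy, dz], [ax, ay, az], gripper], ...]. A call has 1 to 12 rows; each row is the pose to reach, as a shift and turn from the pose commanded when the call began, along the tool's axes at that moment; what a row does not reach only later rows make up. A row lasts 1/8 s, in which the tool goes at most 62.5 mm and 10.7 degrees, less where a joint would pass 70% of its speed; a pose out of reach is approached as far as the arm can. A call with a gripper value outside its range is refused whole. The fingers move at their own pace and stop on an object; "squeeze" is the grip in N (left out, the last holds). Time passes only in rows, so rows that repeat a pose let the fingers close. It gives the time, the measured TCP pose, the force and the opening at its end, in the units of the state.
- readout.sense(): the state, without advancing time (a new reading comes with each control period).
- get_image(name): name is "side" or "top"; returns the picture (480x640x3 uint8, red, green, blue); there is no depth.
- get_calibration(name): a dict with "camera_matrix" (3x3 intrinsics, pixels), "k1" (the pictures are not rectified: a ray, as slopes to the right and down, at radius r is drawn at 1 + k1 r^2 times it, then the intrinsics apply), "T" (4x4, takes a point from camera to world coordinates). Camera axes: x right, y down, z forward; pixel columns grow to the right and rows downward; lengths in mm; the calibration is good to about 2 mm. A picture is of the moment at which its call begins. get_calibration takes no time and is no camera call.
- job_done(): hands the job in, once; it reports no verdict.
The state is a dict: "t": time; "q": joint angles; "dq": joint speeds; "joint_torque": joint torques, N m; "position": TCP position; "tool_rot": TCP orientation; "force": force on the tool from outside, world axes, zero at the start; "moment": the same for the moment, N m; "opening": opening from 0.0 (shut) to 1.0 (fully open).
Only numpy, scipy, OpenCV 4.12 (cv2) and the standard library are available. Lean on these libraries where they do the work, as an engineer would, in place of code of your own. Each camera call takes 0.05 s, during which the arm holds its last target. There are 200 camera calls.

TASK

Put the booth's stock away in the stepped rack. Seal the airtight swab tub before it goes in, by pressing each of the four corners of its blue lid right down; then put the tub and whichever of the two crimson-and-white cartons, two slim jars (amber, and white with a green cap), tape roll and blue vial rack are on the table upright into the rack, each on the tier with the least headroom that it fits under. Long things go in end first, and each is pushed back under the board above until no more than about 2 cm of it stands out in front of that board; leave the thermometer and the yellow strap off the rack.

Things in the scene. Friction and masses are not known exactly. Their poses are not given: they have to be found in the camera images.
- rack: fixed stepped rack, grey boards (8 thick) with teal front edges, 320 wide, 210 deep, 241 high, open to the robot. Origin: middle of the bottom board's front edge, on the table; x inwards, y left, z up. Board fronts at x = 0, 45, 90, 135, so each tier has a 45 deep open porch; back panel (5 thick) ends at x = 210; side walls (304 between) stand only under the covering boards
- tier_low (a point): low tier: point on its floor (z = 8) straight below the front edge of the board that covers it, mid-width; axes as the rack. Headroom 42, covered depth 160
- tier_mid (a point): mid tier: same kind of point (floor z = 58). Headroom 62, covered depth 115
- tier_tall (a point): tall tier: same kind of point (floor z = 128). Headroom 105, covered depth 70
- tub_mid (a point): airtight swab tub, pale body 112 long (x) x 60 wide (y) x 46 high with a blue lid 116 x 64, total height 54 when sealed, 64 while the corner sections are proud. Point: on its middle axis, 25 above its underside; z up. Grasp the body across y, under the lid. 190 g. Always present, starts with its x axis roughly away from the robot
- vax_carton_1_mid (a point): white folding carton with crimson ends: solid box 36 wide (x) x 92 long (y) x 45 high, with an open paper flap that slants up to 55 high and 22 beyond the box at its +y end (the flap has no substance). Point: centre of the box, 22.5 above its underside. z up. It starts with +y pointing roughly away from the robot; grasp across x. 57 g. May be absent (None)
- vax_carton_2_mid (a point): second such white folding carton with crimson ends: solid box 36 wide (x) x 92 long (y) x 45 high, with an open paper flap that slants up to 55 high and 22 beyond the box at its +y end (the flap has no substance). Point: centre of the box, 22.5 above its underside. z up. It starts with +y pointing roughly away from the robot; grasp across x. 57 g. May be absent (None)
- plaster_roll_mid (a point): roll of skin-coloured fixing tape lying flat, 62 across, 25 high. Point: its centre, 12.5 above its underside; z up. 25 g. May be absent (None)
- vial_rack_mid (a point): empty blue vial rack, 58 wide (x) x 135 long (y) x 22 high. Point: its centre, 11 above its underside; z up. It starts with +y pointing roughly away from the robot; grasp across x. 120 g. May be absent (None)
- jar_amber_mid (a point): amber glass jar with paper label and white cap, 52 across, 95 high. Point: centre, 47.5 above its underside; z up. 150 g. May be absent (None)
- jar_white_mid (a point): white plastic jar with pale green label and green cap, 52 across, 86 high. Point: centre, 43 above its underside; z up. 150 g. May be absent (None)
- seal_1 (a joint): corner section of the tub's lid at the tub's +x +y corner, m pressed down: 0 fully proud, 0.010 fully seated (flush with the lid's middle); it takes about 6 N and stays where it is left
- seal_1_top (a point): centre of the top of that corner section (40 along the tub's x, 26 along its y), 64 above the tub's underside when proud, 54 when seated
- seal_2 (a joint): corner section of the tub's lid at the tub's +x -y corner, m pressed down: 0 fully proud, 0.010 fully seated (flush with the lid's middle); it takes about 6 N and stays where it is left
- seal_2_top (a point): centre of the top of that corner section (40 along the tub's x, 26 along its y), 64 above the tub's underside when proud, 54 when seated
- seal_3 (a joint): corner section of the tub's lid at the tub's -x +y corner, m pressed down: 0 fully proud, 0.010 fully seated (flush with the lid's middle); it takes about 6 N and stays where it is left
- seal_3_top (a point): centre of the top of that corner section (40 along the tub's x, 26 along its y), 64 above the tub's underside when proud, 54 when seated
- seal_4 (a joint): corner section of the tub's lid at the tub's -x -y corner, m pressed down: 0 fully proud, 0.010 fully seated (flush with the lid's middle); it takes about 6 N and stays where it is left
- seal_4_top (a point): centre of the top of that corner section (40 along the tub's x, 26 along its y), 64 above the tub's underside when proud, 54 when seated
- thermometer: white infra-red thermometer lying on its side; a bystander, origin at its underside
- strap_yellow: folded yellow strap, 113 long; a bystander, origin at its underside

How it is judged:
By the outcome, as a careful person would: the job done as asked, in the order asked, and still so for the second after the job is handed in, with the robot touching nothing.
Of vax_carton_1, vax_carton_2, plaster_roll, vial_rack, jar_amber, jar_white only 3 to 5 are there at a start; the rules pass over those that are not, and their reading is None.
At some moment in a run one of tub, vax_carton_1, vax_carton_2, plaster_roll, vial_rack may be knocked a few centimetres aside while the robot is not near it.
It also fails if it takes over 210 s, if anything falls off the work surface, if the arm or the gripper's body presses on something with over 40 N, if the wrist force passes 120 N, or if a joint passes its speed limit or range.

## Working session

There is one attempt and no reset: what is moved stays moved. The work goes in short steps, Python scripts to look and compute and a tool call to move; the robot and the scene stay as the last step left them, time stands still between calls to the robot, and variables do not carry over. Pictures are saved under pics/ and viewed, about 12 in all and at most 16, crops included, and the job is handed in when it is done.

Besides the shell and the picture viewer there is one more tool, called after "Call:" as name(argument=value, ...) on one line, values as JSON. servo_tool: Moves the arm, as the interface text tells. Its arguments: {"type":"object","properties":{"motion":{"type":"array"},"squeeze":{"type":"number"}},"required":["motion"]}

```bash
ls; mkdir -p pics; python3 - <<'E'
from rig import readout,get_image,get_calibration,env
import cv2
print(readout.sense()); print(env.tip_reach)
for n in("side","top"):
    cv2.imwrite(f"pics/{n}0.png",cv2.cvtColor(get_image(n),cv2.COLOR_RGB2BGR)); c=get_calibration(n); print(n,c)
E
```

```text
pics
{'t': 0.0, 'q': array([ 1.18150979e+00,  2.07432903e-01,  1.54297256e+00,  1.36968891e-05,
        1.39349594e+00, -1.50545406e-01]), 'dq': array([ 5.90656840e-04, -9.56907596e-04,  5.39621069e-04, -8.81625573e-04,
        5.60949668e-04,  5.04140175e-05]), 'joint_torque': array([-1.10831052e-04, -3.83029318e+01, -2.91600859e+01, -2.93621288e-04,
        1.04603183e-02, -9.66754889e-07]), 'position': array([135.72489278, 557.99265651, 241.10958375]), 'tool_rot': array([-1.03279213,  1.31479407,  1.03091105]), 'force': array([ 0.18219836,  0.25356327, -1.01009592]), 'moment': array([-0.00062764, -0.03354265, -0.06231075]), 'opening': 0.9991005962817854}
11.0
side {'camera_matrix': array([[462.09260936,   0.        , 314.03123661],
       [  0.        , 462.09260936, 242.26725749],
       [  0.        ,   0.        ,   1.        ]]), 'k1': -0.09272213104917158, 'T': array([[ 9.41689552e-01, -1.19149795e-01,  3.14680971e-01,
         2.32303508e+02],
       [-3.36444650e-01, -3.47530760e-01,  8.75229895e-01,
        -8.51861727e+02],
       [ 5.07785428e-03, -9.30067577e-01, -3.67353396e-01,
         4.92134704e+02],
       [ 0.00000000e+00,  0.00000000e+00,  0.00000000e+00,
         1.00000000e+00]])}
top {'camera_matrix': array([[434.51828421,   0.        , 319.1970234 ],
       [  0.        , 434.51828421, 237.96644144],
       [  0.        ,   0.        ,   1.        ]]), 'k1': 0.03649263423422316, 'T': array([[-2.80500226e-02, -9.94448149e-01,  1.01420291e-01,
         4.80278233e+02],
       [-9.99448492e-01,  2.97049081e-02,  1.48435592e-02,
         5.43627645e+01],
       [-1.77738304e-02, -1.00947995e-01, -9.94732926e-01,
         1.12273942e+03],
       [ 0.00000000e+00,  0.00000000e+00,  0.00000000e+00,
         1.00000000e+00]])}
```

View pics/side0.png

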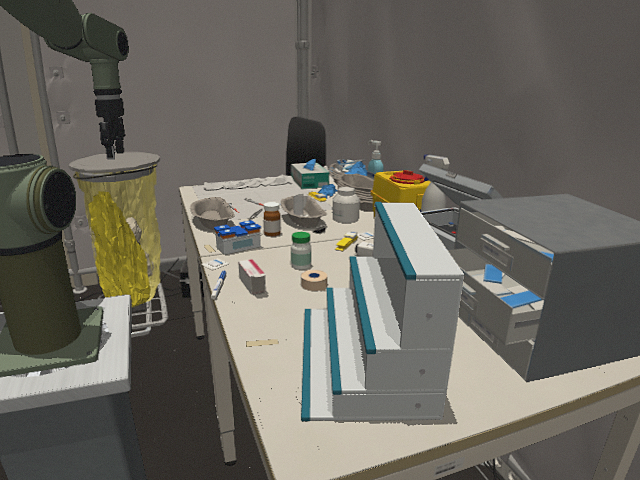

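View pics/top0.png

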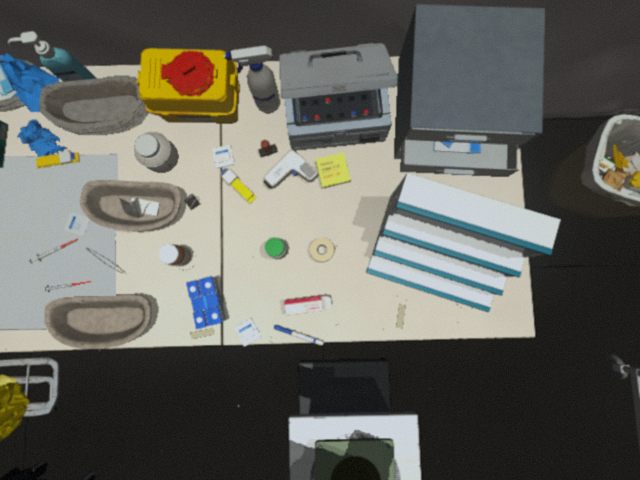

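Top: tub (205,302), carton (306,304), white jar (275,247), tape (321,250), amber jar (172,255), rack (460,245). No vial rack and only one carton are evident. Next I zoom in.

```bash
python3 - <<'E'
import cv2,numpy as np
a=cv2.imread("pics/top0.png"); s=cv2.imread("pics/side0.png")
A=cv2.resize(a[225:345,150:350],(800,480),interpolation=cv2.INTER_CUBIC)
cv2.imwrite("pics/c1.png",A)
B=cv2.resize(s[180:320,190:390],(800,560),interpolation=cv2.INTER_CUBIC)
cv2.imwrite("pics/c2.png",B)
E
cat > h.py <<'E'
import numpy as np,cv2
from rig import readout,get_image,get_calibration,env
def ray(n,u,v):
    c=get_calibration(n);K=c["camera_matrix"];T=c["T"]
    d=np.array([(u-K[0,2])/K[0,0],(v-K[1,2])/K[1,1]]);p=d.copy()
    for _ in range(20):p=d/(1+c["k1"]*(p@p))
    return T[:3,3],T[:3,:3]@np.array([p[0],p[1],1])
def plane(n,u,v,z):
    o,d=ray(n,u,v);return (o+d*(z-o[2])/d[2])
def proj(n,P):
    c=get_calibration(n);T=c["T"];q=T[:3,:3].T@(np.asarray(P,float)-T[:3,3]);p=q[:2]/q[2];p=p*(1+c["k1"]*(p@p))
    K=c["camera_matrix"];return np.array([K[0,0]*p[0]+K[0,2],K[1,1]*p[1]+K[1,2]])
def tri(p,q):
    (o1,d1),(o2,d2)=ray("top",*p),ray("side",*q)
    t=np.linalg.lstsq(np.c_[d1,-d2],o2-o1,rcond=None)[0];a=o1+d1*t[0];b=o2+d2*t[1];return (a+b)/2,np.linalg.norm(a-b)
E
python3 - <<'E'
from h import *
np.set_printoptions(precision=1,suppress=True)
a=cv2.imread("pics/top0.png");h=cv2.cvtColor(a,cv2.COLOR_BGR2HSV)
def blobs(lo,hi,z,nm,roi,mn=25):
    m=cv2.inRange(h,lo,hi);k=np.zeros_like(m);x0,x1,y0,y1=roi;k[y0:y1,x0:x1]=255;m&=k
    n,l,st,ce=cv2.connectedComponentsWithStats(m)
    for i in range(1,n):
        if st[i,4]>=mn:
            pts=np.argwhere(l==i)[:,::-1]
            W=np.array([plane("top",u,v,z)[:2] for u,v in pts]).astype(np.float32)
            print(nm,st[i],ce[i],"world",W.mean(0),"rect",cv2.minAreaRect(W))
blobs((100,120,60),(125,255,255),54,"tub",(180,230,260,340))
blobs((170,120,80),(180,255,255),45,"crim",(150,360,225,345))
blobs((50,100,60),(85,255,255),86,"green",(240,310,220,280))
blobs((5,40,100),(25,255,255),25,"tape",(300,345,230,270))
blobs((80,120,50),(100,255,255),30,"teal",(360,570,160,330))
E
```

```text
tub [ 187  277   35   52 1043] [204.5 302.1] world [440.5 354.5] rect ((440.9478759765625, 354.4608154296875), (114.05297088623047, 66.42142486572266), 12.516179084777832)
crim [285 296  36   8 125] [302.3 299.7] world [439.  116.2] rect ((439.01873779296875, 115.83901977539062), (8.367674827575684, 87.18351745605469), 5.9236907958984375)
green [265 238  19  18 265] [274.1 246.6] world [568.4 178.4] rect ((568.7054443359375, 178.73837280273438), (43.290504455566406, 40.88203048706055), 88.31208801269531)
tape [310 237  25  25 400] [321.6 249.1] world [563.8  65.5] rect ((563.9848022460938, 64.42610931396484), (60.83154296875, 60.943641662597656), 88.51631927490234)
teal [397 203 156  52 867] [477.  229.2] world [ 602.3 -324.2] rect ((604.9942016601562, -315.1527404785156), (397.3050842285156, 14.967131614685059), 70.52510070800781)Traceback (most recent call last):
  File "<stdin>", line 16, in <module>
  File "<stdin>", line 10, in blobs
  File "h.py", line 9, in plane
    o,d=ray(n,u,v);return (o+d*(z-o[2])/d[2])
        ~~~^^^^^^^
  File "h.py", line 4, in ray
    c=get_calibration(n);K=c["camera_matrix"];T=c["T"]
ValueError: time passes only in moves, steps and waits
```

View pics/c1.png

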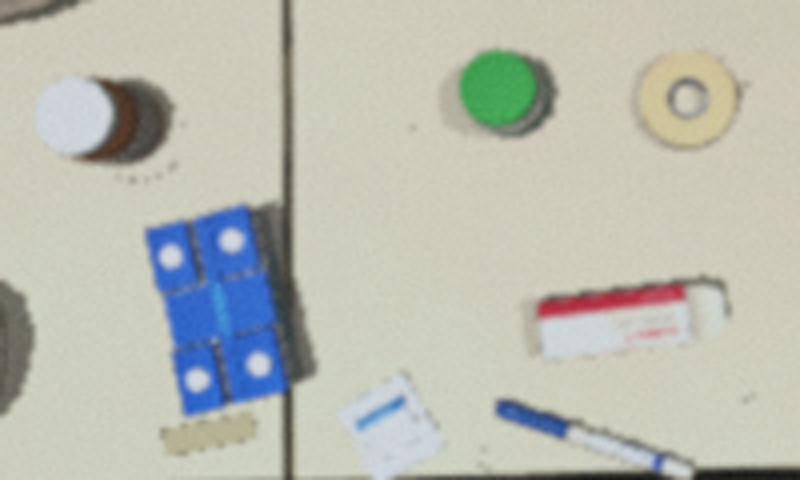

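View pics/c2.png

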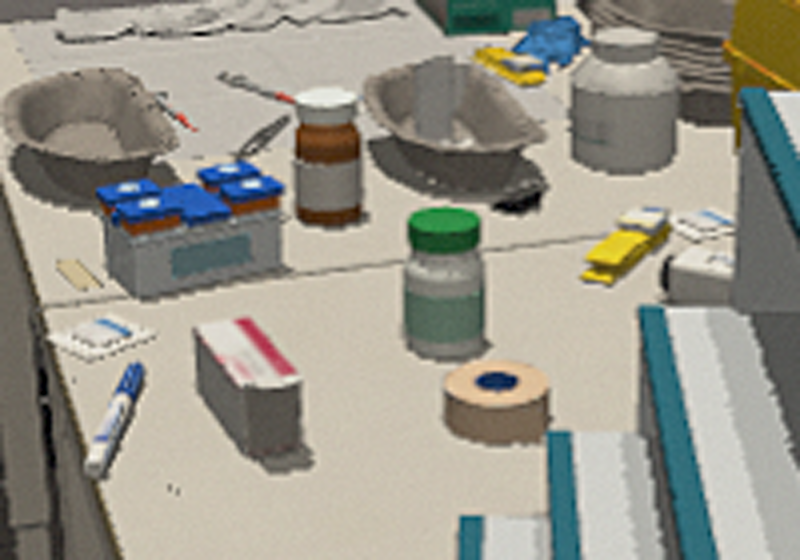

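```bash
python3 - <<'E'
s=open('h.py').read().replace("import readout,get_image,get_calibration,env","import readout,get_image,env\nimport rig,pickle,os\nif not os.path.exists('cal.pkl'): pickle.dump({n:rig.get_calibration(n) for n in('side','top')},open('cal.pkl','wb'))\nC=pickle.load(open('cal.pkl','rb'))\nget_calibration=C.get\nnp.set_printoptions(precision=1,suppress=True)")
open('h.py','w').write(s)
E
python3 - <<'E'
from h import *
a=cv2.imread("pics/top0.png");h=cv2.cvtColor(a,cv2.COLOR_BGR2HSV)
m=cv2.inRange(h,(80,120,50),(100,255,255));m[:,:355]=0;m[:160]=0;m[330:]=0
n,l,st,ce=cv2.connectedComponentsWithStats(m)
Z={}
rows=[i for i in range(1,n) if st[i,4]>100]; rows.sort(key=lambda i:-ce[i][1])
for i,(x,z) in zip(rows,[(0,8),(45,58),(90,128),(135,241)]):
    P=[]
    ys,xs=np.nonzero(l==i); x0,x1=xs.min(),xs.max()
    for c in range(x0+3,x1-4): P.append((c,ys[xs==c].max()+.5))
    W=np.array([plane("top",u,v,z-8)[:2] for u,v in P])
    f=cv2.fitLine(W.astype(np.float32),cv2.DIST_HUBER,0,.01,.01).ravel(); d=f[:2]*np.sign(f[1])
    E=[plane("top",u,ys[xs==int(u+.5*(u<400)-.0 if 0 else np.clip(u,x0,x1))].mean(),z-4)[:2] for u in(x0-.5,x1+.5)]
    s=[(e-f[2:])@d for e in E]; mid=f[2:]+d*np.mean(s); nn=np.array([d[1],-d[0]])
    print(st[i],"yaw",np.degrees(np.arctan2(nn[1],nn[0])),"len",s[0]-s[1],"mid",mid,"origin",mid-nn*x)
# jars, carton, tub
def cen(lo,hi,z,roi):
    x0,x1,y0,y1=roi;k=cv2.inRange(h[y0:y1,x0:x1],lo,hi)
    n,l,st,ce=cv2.connectedComponentsWithStats(k);i=1+np.argmax(st[1:,4]);p=ce[i]+[x0,y0]
    W=np.array([plane("top",u+x0,v+y0,z)[:2] for v,u in np.argwhere(l==i)],np.float32);print(p,plane("top",*p,z)[:2],cv2.minAreaRect(W))
cen((5,40,100),(25,255,255),25,(300,345,230,270))
cen((0,0,170),(180,50,255),95,(155,180,240,268))
cen((50,100,60),(85,255,255),86,(240,310,220,280))
# crop px -> world
P=lambda u,v,z:plane("top",150+(u+.5)/4-.5,225+(v+.5)/4-.5,z)[:2]
print("seals",*[P(u,v,64) for u,v in((170,256),(231,240),(197,379),(258,365))])
print("carton top",*[P(u,v,45) for u,v in((537,302),(684,286),(691,345),(544,357))])
print(proj("top",readout.sense()["position"]))
E
```

```text
[367 269 122  42 413] yaw -19.815624 len 318.7298861749241 mid [ 451.4 -197.5] origin [ 451.4 -197.5]
[374 251 128  44 489] yaw -19.78722 len 320.0394500813279 mid [ 493.7 -212.1] origin [ 451.4 -196.9]
[384 230 136  46 641] yaw -19.746666 len 318.3901397167337 mid [ 535.  -227.9] origin [ 450.3 -197.5]
[397 203 156  52 867] yaw -19.83179 len 322.74608883009194 mid [ 577.3 -244. ] origin [ 450.3 -198.2]
[321.6 249.1] [563.7  65.5] ((563.9848022460938, 64.42610931396484), (60.83154296875, 60.943641662597656), 88.51631927490234)
[165.3 252.9] [560.3 435.9] ((558.910400390625, 431.91876220703125), (66.23191833496094, 56.970008850097656), 0.3094370663166046)
[274.1 246.6] [568.4 178.4] ((568.7054443359375, 178.73837280273438), (43.290504455566406, 40.88203048706055), 88.31208801269531)
seals [474.  381.7] [482.5 344.7] [400.1 365.1] [407.3 328.4]
carton top [439.2 161.6] [446.4  71. ] [410.5  67.7] [405.8 157.9]
[ 69.3 471.3]
```

```bash
cat >> h.py <<'E'
from scipy.spatial.transform import Rotation as Ro
O=np.array([450.8,-197.5]);n_=np.array([.941,-.339]);d_=np.array([.339,.941]);RY=-19.8
def rk(x,y,z): return np.r_[O+n_*x+d_*y,z]
def ori(yaw,pitch=0,pyaw=RY):
    "jaw direction yaw deg; pitch deg: fingers lean toward pyaw"
    p=np.radians(pitch);q=np.radians(pyaw);x=np.array([np.sin(p)*np.cos(q),np.sin(p)*np.sin(q),-np.cos(p)])
    j=np.radians(yaw);z=np.array([np.cos(j),np.sin(j),0]);z-=x*(z@x);z/=np.linalg.norm(z)
    return Ro.from_matrix(np.c_[x,np.cross(z,x),z])
def plan(*T,state=None):
    "T: (pos,Rotation) -> tool-frame shift in m and turn in deg, nearest half turn"
    s=state or readout.sense();p0=s["position"];R0=Ro.from_rotvec(s["tool_rot"]);print("at",p0,"jawyaw",np.degrees(np.arctan2(*R0.as_matrix()[[1,0],2])),"q1,q5,q6",np.round(s["q"][[0,4,5]],2),"F",s["force"],"t",s["t"],"op",round(s["opening"],2))
    for p,R in T:
        c=[(R0.inv()*R).as_rotvec(degrees=True),(R0.inv()*R*Ro.from_euler('x',180,degrees=True)).as_rotvec(degrees=True)]
        c.sort(key=np.linalg.norm);print(np.round(R0.inv().apply(np.asarray(p)-p0)/1000,4).tolist(),np.round(c[0],1).tolist(),"alt",np.round(c[1],1).tolist())
E
python3 - <<'E'
from h import *
R=ori(12.4);c=np.array([441,355]);a=np.radians(12.4);ux=np.array([np.cos(a),np.sin(a)]);uy=np.array([-ux[1],ux[0]])
plan(*[(np.r_[c+ux*38*i+uy*19*j,95],R) for i,j in((-1,1),(-1,-1),(1,-1),(1,1))])
print(plane("top",168.4,254,95))
E
```

```text
at [135.8 558.  241.2] jawyaw 76.31706356045879 q1,q5,q6 [ 1.2  1.4 -0.1] F [-0.2 -0.4 -0.5] t 0.1 op 1.0
[0.1464, -0.3022, -0.1244] [63.9, -0.1, 0.1] alt [-116.1, -0.1, -0.1]
[0.1465, -0.3189, -0.1585] [63.9, -0.1, 0.1] alt [-116.1, -0.1, -0.1]
[0.1464, -0.3871, -0.1251] [63.9, -0.1, 0.1] alt [-116.1, -0.1, -0.1]
[0.1463, -0.3704, -0.091] [63.9, -0.1, 0.1] alt [-116.1, -0.1, -0.1]
[557.5 428.5  95. ]
```

Call:
servo_tool(motion=[[[0, -0.06, -0.025], [10, 0, 0], 0], [[0, -0.12, -0.05], [20, 0, 0], 0], [[0, -0.18, -0.075], [30, 0, 0], 0], [[0, -0.24, -0.1], [40, 0, 0], 0], [[0.03, -0.302, -0.124], [50, 0, 0], 0], [[0.08, -0.302, -0.124], [60, 0, 0], 0], [[0.12, -0.302, -0.124], [63.9, 0, 0], 0], [[0.1464, -0.302, -0.124], [63.9, 0, 0], 0], [[0.1464, -0.302, -0.124], [63.9, 0, 0], 0], [[0.1464, -0.302, -0.124], [63.9, 0, 0], 0]], squeeze=60)

```text
t: 1.35
position: [400.7, 367.3, 96.9]
tool_rot: [-0.17, 1.563, 0.171]
force: [0.2, 0.5, -0.3]
opening: 0.001
```

```bash
python3 - <<'E'
from h import *
im=get_image("top");cv2.imwrite("pics/t1.png",cv2.cvtColor(im,cv2.COLOR_RGB2BGR))
R=ori(12.4);c=np.array([441,355]);a=np.radians(12.4);ux=np.array([np.cos(a),np.sin(a)]);uy=np.array([-ux[1],ux[0]])
plan(*[(np.r_[c+ux*38*i+uy*19*j,66],R) for i,j in((-1,1),(-1,-1),(1,-1),(1,1))])
s=cv2.cvtColor(get_image("side"),cv2.COLOR_RGB2BGR)
cv2.imwrite("pics/s1.png",cv2.resize(s[160:300,170:330],(800,700))[:600])
E
```

```text
at [401.1 367.6  97.5] jawyaw 12.43862641367494 q1,q5,q6 [0.6 1.1 0.4] F [ 0.  -0.1 -0.2] t 1.4 op 0.0
[0.0315, -0.0019, -0.0018] [0.0, 0.2, -0.1] alt [-180.0, 0.1, 0.2]
[0.0314, -0.0399, -0.0019] [0.0, 0.2, -0.1] alt [-180.0, 0.1, 0.2]
[0.0316, -0.04, 0.0741] [0.0, 0.2, -0.1] alt [-180.0, 0.1, 0.2]
[0.0317, -0.002, 0.0742] [0.0, 0.2, -0.1] alt [-180.0, 0.1, 0.2]
```

View pics/s1.png

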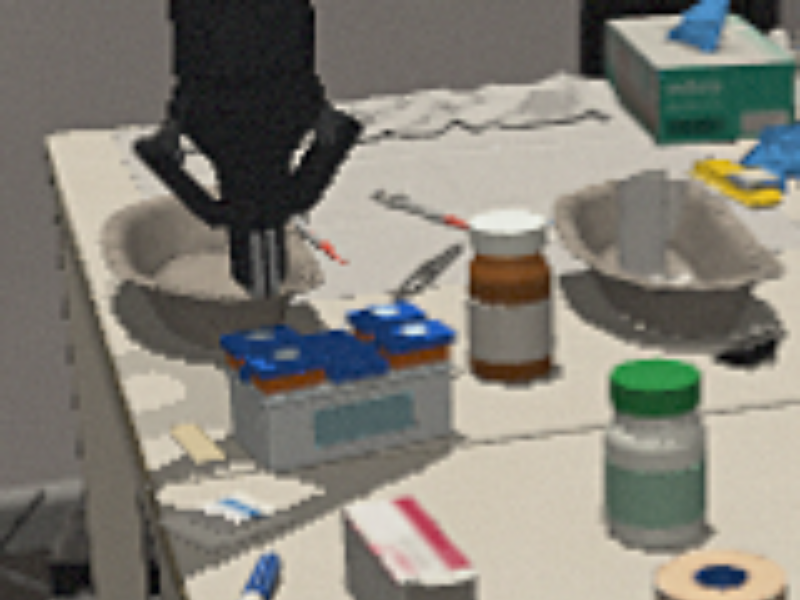

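Call:
servo_tool(motion=[[[0.018, -0.002, -0.002], [0, 0, 0], 0], [[0.025, -0.002, -0.002], [0, 0, 0], 0], [[0.029, -0.002, -0.002], [0, 0, 0], 0], [[0.0315, -0.002, -0.002], [0, 0, 0], 0], [[0.033, -0.002, -0.002], [0, 0, 0], 0], [[0.033, -0.002, -0.002], [0, 0, 0], 0]])

```text
t: 2.2
position: [398.8, 364.7, 65.0]
tool_rot: [-0.171, 1.564, 0.17]
force: [-3.2, -2.3, 8.4]
opening: -0.0
```

Call:
servo_tool(motion=[[[0.0015, 0, 0], [0, 0, 0], 0], [[0.003, 0, 0], [0, 0, 0], 0], [[0.003, 0, 0], [0, 0, 0], 0]])

```text
t: 2.58
position: [398.9, 364.9, 64.8]
tool_rot: [-0.171, 1.564, 0.171]
force: [-9.1, -7.1, 26.0]
opening: -0.002
```

Call:
servo_tool(motion=[[[-0.03, 0, 0], [0, 0, 0], 0], [[-0.03, -0.038, 0], [0, 0, 0], 0], [[-0.03, -0.038, 0], [0, 0, 0], 0], [[-0.015, -0.038, 0], [0, 0, 0], 0], [[-0.008, -0.038, 0], [0, 0, 0], 0], [[-0.004, -0.038, 0], [0, 0, 0], 0], [[-0.002, -0.038, 0], [0, 0, 0], 0], [[-0.0005, -0.038, 0], [0, 0, 0], 0], [[-0.0005, -0.038, 0], [0, 0, 0], 0]])

```text
t: 3.7
position: [408.2, 328.5, 64.7]
tool_rot: [-0.172, 1.562, 0.171]
force: [-7.6, -6.4, 31.9]
opening: -0.0
```

Call:
servo_tool(motion=[[[-0.03, 0, 0], [0, 0, 0], 0], [[-0.03, 0, 0.04], [0, 0, 0], 0], [[-0.03, 0, 0.076], [0, 0, 0], 0], [[-0.03, 0, 0.076], [0, 0, 0], 0], [[-0.015, 0, 0.076], [0, 0, 0], 0], [[-0.008, 0, 0.076], [0, 0, 0], 0], [[-0.004, 0, 0.076], [0, 0, 0], 0], [[-0.002, 0, 0.076], [0, 0, 0], 0], [[0, 0, 0.076], [0, 0, 0], 0], [[0, 0, 0.076], [0, 0, 0], 0]])

```text
t: 4.95
position: [480.5, 343.9, 64.8]
tool_rot: [-0.172, 1.564, 0.171]
force: [-8.5, -5.5, 28.1]
opening: -0.002
```

Call:
servo_tool(motion=[[[-0.03, 0, 0], [0, 0, 0], 0], [[-0.03, 0.038, 0], [0, 0, 0], 0], [[-0.03, 0.038, 0], [0, 0, 0], 0], [[-0.015, 0.038, 0], [0, 0, 0], 0], [[-0.008, 0.038, 0], [0, 0, 0], 0], [[-0.004, 0.038, 0], [0, 0, 0], 0], [[-0.002, 0.038, 0], [0, 0, 0], 0], [[0, 0.038, 0], [0, 0, 0], 0], [[0, 0.038, 0], [0, 0, 0], 0]])

```text
t: 6.08
position: [473.0, 380.9, 64.9]
tool_rot: [-0.169, 1.565, 0.17]
force: [-10.0, -4.0, 29.3]
opening: 0.002
```

Call:
servo_tool(motion=[[[-0.06, 0, 0], [0, 0, 0], 0], [[-0.11, -0.03, -0.01], [0, 0, 0], 0.5], [[-0.14, -0.08, -0.02], [0, 0, 0], 1], [[-0.16, -0.14, -0.03], [0, 0, 0], 1], [[-0.17, -0.2, -0.04], [0, 0, 0], 1], [[-0.17, -0.247, -0.047], [0, 0, 0], 1], [[-0.17, -0.247, -0.047], [0, 0, 0], 1]])

```text
t: 6.95
position: [479.2, 125.7, 228.7]
tool_rot: [-0.166, 1.568, 0.165]
force: [0.2, 0.1, -0.3]
opening: 0.999
```

```bash
cat >> h.py <<'E'
def snap(n):
    im=cv2.cvtColor(get_image(n),cv2.COLOR_RGB2BGR);return im,cv2.cvtColor(im,cv2.COLOR_BGR2HSV)
def blob(h,n,lo,hi,z,roi):
    x0,x1,y0,y1=roi;k=cv2.morphologyEx(cv2.inRange(h[y0:y1,x0:x1],lo,hi),cv2.MORPH_CLOSE,np.ones((3,3)))
    N,l,st,ce=cv2.connectedComponentsWithStats(k);i=1+np.argmax(st[1:,4])
    W=np.array([plane(n,u+x0,v+y0,z)[:2] for v,u in np.argwhere(l==i)],np.float32);r=cv2.minAreaRect(W)
    print(st[i],"mean",W.mean(0),"rect",np.round(r[0],1),np.round(r[1],1),round(r[2],1))
E
python3 - <<'E'
from h import *
im,h=snap("top");s,_=snap("side")
blob(h,"top",(100,120,60),(125,255,255),54,(180,230,260,340))
A=cv2.resize(im[265:340,175:255],(400,375),interpolation=cv2.INTER_CUBIC)
B=cv2.resize(s[190:270,190:270],(400,400),interpolation=cv2.INTER_CUBIC)[:375]
cv2.imwrite("pics/c3.png",np.hstack([A,B]));cv2.imwrite("pics/t2.png",im)
E
```

```text
[   9   17   34   51 1082] mean [440.1 352.2] rect [440.7 352.6] [112.8  63.8] 12.6
```

View pics/c3.png

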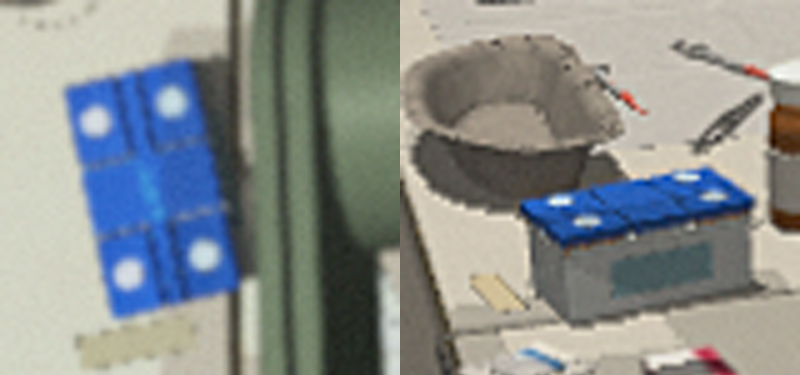

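```bash
python3 - <<'E'
from h import *
plan((np.array([403.4,345,130]),ori(102.5)),(np.array([403.4,345,15]),ori(102.5)))
E
```

```text
at [479.1 128.6 228.9] jawyaw 12.28527141441213 q1,q5,q6 [ 0.1  1.4 -0.1] F [ 0.4  0.  -1. ] t 7.05 op 1.0
[0.0992, 0.2275, -0.0277] [89.8, -0.2, 0.1] alt [-90.2, -0.1, -0.2]
[0.2142, 0.2274, -0.0273] [89.8, -0.2, 0.1] alt [-90.2, -0.1, -0.2]
```

Call:
servo_tool(motion=[[[0, 0.05, -0.005], [-10, 0, 0], 1], [[0, 0.1, -0.01], [-20, 0, 0], 1], [[0, 0.15, -0.018], [-30, 0, 0], 1], [[0, 0.2, -0.025], [-40, 0, 0], 1], [[0.03, 0.2275, -0.0277], [-50, 0, 0], 1], [[0.06, 0.2275, -0.0277], [-60, 0, 0], 1], [[0.09, 0.2275, -0.0277], [-70, 0, 0], 1], [[0.1, 0.2275, -0.0277], [-80, 0, 0], 1], [[0.1, 0.2275, -0.0277], [-90.2, 0, 0], 1], [[0.1, 0.2275, -0.0277], [-90.2, 0, 0], 1], [[0.1, 0.2275, -0.0277], [-90.2, 0, 0], 1]])

```text
t: 8.43
position: [403.5, 346.2, 130.1]
tool_rot: [-1.368, 1.098, 1.369]
force: [0.1, -0.6, -0.5]
opening: 1.0
```

```bash
python3 - <<'E'
from h import *
im,h=snap("top")
blob(h,"top",(100,120,60),(125,255,255),54,(180,230,260,340))
plan((np.array([403.4,345,15]),ori(102.5)))
E
```

```text
[  9  17  30  35 729] mean [457.2 355.5] rect [456.9 356.3] [79.9 63.1] 11.8
at [403.7 346.1 130.3] jawyaw 102.56117888649273 q1,q5,q6 [ 0.6  1.1 -1.2] F [ 0.1 -0.3 -0.2] t 8.475 op 1.0
[0.1153, 0.0005, -0.001] [0.1, 0.0, -0.0] alt [-179.9, 0.0, 0.0]
```

Call:
servo_tool(motion=[[[0.05, 0, -0.001], [0, 0, 0], 1], [[0.09, 0, -0.001], [0, 0, 0], 1], [[0.115, 0, -0.001], [0, 0, 0], 1], [[0.115, 0, -0.001], [0, 0, 0], 1], [[0.115, 0, -0.001], [0, 0, 0], 0.4], [[0.115, 0, -0.001], [0, 0, 0], 0], [[0.115, 0, -0.001], [0, 0, 0], 0], [[0.115, 0, -0.001], [0, 0, 0], 0], [[0.115, 0, -0.001], [0, 0, 0], 0]], squeeze=80)

```text
t: 9.6
position: [406.0, 345.7, 17.7]
tool_rot: [-1.37, 1.093, 1.367]
force: [-1.0, -0.2, 6.7]
opening: 0.717
```

```bash
python3 - <<'E'
from h import *
plan((rk(0,60,0)+[0,0,150],ori(70.2)),(rk(30,60,58+19),ori(70.2)),(rk(70,60,77),ori(70.2)))
E
```

```text
at [406.  345.7  17.7] jawyaw 102.6041544454808 q1,q5,q6 [ 0.5  0.9 -1.2] F [-1.  -0.2  6.7] t 9.6 op 0.72
[-0.1332, 0.0421, -0.4891] [32.4, 0.1, 0.2] alt [-147.6, -0.3, 0.2]
[-0.0601, 0.0171, -0.5053] [32.4, 0.1, 0.2] alt [-147.6, -0.3, 0.2]
[-0.06, -0.0167, -0.5267] [32.4, 0.1, 0.2] alt [-147.6, -0.3, 0.2]
```

Call:
servo_tool(motion=[[[-0.02, 0, 0], [0, 0, 0], 0], [[-0.05, 0, 0], [0, 0, 0], 0], [[-0.09, 0, -0.02], [0, 0, 0], 0], [[-0.125, 0.005, -0.06], [3, 0, 0], 0], [[-0.133, 0.01, -0.11], [7, 0, 0], 0], [[-0.133, 0.015, -0.16], [11, 0, 0], 0], [[-0.133, 0.02, -0.21], [15, 0, 0], 0], [[-0.133, 0.025, -0.26], [19, 0, 0], 0], [[-0.133, 0.03, -0.31], [23, 0, 0], 0], [[-0.133, 0.035, -0.36], [27, 0, 0], 0], [[-0.133, 0.042, -0.41], [31, 0, 0], 0], [[-0.133, 0.042, -0.45], [32.4, 0, 0], 0]])

```text
t: 11.1
position: [461.3, -105.6, 148.8]
tool_rot: [-0.95, 1.354, 0.949]
force: [0.1, -0.3, -1.2]
opening: 0.712
```

```bash
python3 - <<'E'
from h import *
plan((rk(-25,60,0)+[0,0,82],ori(70.2)),(rk(75,60,82),ori(70.2)),(rk(75,60,76.5),ori(70.2)))
s,_=snap("side");cv2.imwrite("pics/s2.png",s[100:440,180:500])
E
```

```text
at [ 461.3 -105.6  148.8] jawyaw 70.06357234796924 q1,q5,q6 [-0.4  1.2 -1.6] F [ 0.1 -0.3 -1.2] t 11.1 op 0.71
[0.0668, 0.0037, -0.03] [-0.1, -0.0, 0.0] alt [179.9, 0.1, 0.0]
[0.0669, -0.0963, -0.0298] [-0.1, -0.0, 0.0] alt [179.9, 0.1, 0.0]
[0.0724, -0.0963, -0.0298] [-0.1, -0.0, 0.0] alt [179.9, 0.1, 0.0]
```

View pics/s2.png

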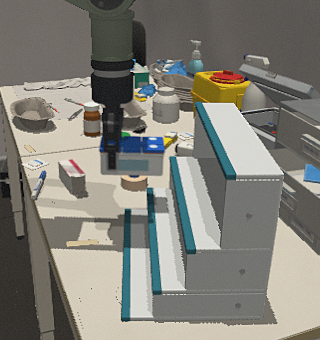

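Call:
servo_tool(motion=[[[0, 0.004, -0.03], [0, 0, 0], 0], [[0.03, 0.004, -0.03], [0, 0, 0], 0], [[0.055, 0.004, -0.03], [0, 0, 0], 0], [[0.0665, 0.004, -0.03], [0, 0, 0], 0], [[0.0665, 0.004, -0.03], [0, 0, 0], 0]])

```text
t: 11.78
position: [447.1, -130.1, 81.4]
tool_rot: [-0.95, 1.354, 0.953]
force: [0.6, -0.2, -1.5]
opening: 0.716
```

```bash
python3 - <<'E'
from h import *
plan((rk(75,60,82),ori(70.2)),(rk(75,60,76.5),ori(70.2)))
E
```

```text
at [ 447.1 -130.1   81.4] jawyaw 70.23401815055358 q1,q5,q6 [-0.5  1.  -1.7] F [ 0.6 -0.2 -1.5] t 11.775 op 0.72
[-0.0007, -0.1013, -0.0023] [0.0, 0.0, -0.1] alt [-180.0, 0.1, 0.0]
[0.0048, -0.1013, -0.0023] [0.0, 0.0, -0.1] alt [-180.0, 0.1, 0.0]
```

Insert (z≈80.5), then lower and open.

Call:
servo_tool(motion=[[[0.001, -0.02, -0.002], [0, 0, 0], 0], [[0.001, -0.04, -0.002], [0, 0, 0], 0], [[0.001, -0.06, -0.002], [0, 0, 0], 0], [[0.001, -0.08, -0.002], [0, 0, 0], 0], [[0.001, -0.1, -0.002], [0, 0, 0], 0], [[0.001, -0.101, -0.002], [0, 0, 0], 0], [[0.003, -0.101, -0.002], [0, 0, 0], 0], [[0.0045, -0.101, -0.002], [0, 0, 0], 0], [[0.0045, -0.101, -0.002], [0, 0, 0], 0]])

```text
t: 12.9
position: [541.1, -165.9, 77.7]
tool_rot: [-0.951, 1.354, 0.954]
force: [-5.1, 1.9, -0.4]
opening: 0.719
```

```bash
python3 - <<'E'
from h import *
plan((rk(75,60,76.5),ori(70.2)),(rk(75,60,150),ori(70.2)),(rk(30,60,150),ori(70.2)))
E
```

```text
at [ 541.1 -165.9   77.7] jawyaw 70.28588750760527 q1,q5,q6 [-0.5  1.1 -1.7] F [-5.1  1.9 -0.4] t 12.9 op 0.72
[0.0012, -0.0008, -0.0003] [0.1, -0.0, -0.1] alt [-179.9, 0.2, -0.0]
[-0.0723, -0.0006, -0.0003] [0.1, -0.0, -0.1] alt [-179.9, 0.2, -0.0]
[-0.0722, 0.0444, -0.0003] [0.1, -0.0, -0.1] alt [-179.9, 0.2, -0.0]
```

Call:
servo_tool(motion=[[[0.001, 0, 0], [0, 0, 0], 0.9], [[0.0, 0, 0], [0, 0, 0], 1], [[0, 0, 0], [0, 0, 0], 1], [[-0.03, 0, 0], [0, 0, 0], 1], [[-0.075, 0, 0], [0, 0, 0], 1], [[-0.085, 0.04, 0], [0, 0, 0], 0], [[-0.085, 0.06, 0], [0, 0, 0], 0], [[-0.085, 0.06, 0], [0, 0, 0], 0], [[-0.03, 0.06, 0], [0, 0, 0], 0], [[-0.005, 0.06, 0], [0, 0, 0], 0], [[0, 0.06, 0], [0, 0, 0], 0]])

```text
t: 14.28
position: [485.8, -146.3, 76.1]
tool_rot: [-0.95, 1.354, 0.952]
force: [0.4, 0.8, 0.5]
opening: 0.0
```

```bash
python3 - <<'E'
from h import *
plan((rk(40,60,76.5),ori(70.2)),(rk(73,60,76.5),ori(70.2)))
E
```

```text
at [ 485.8 -146.3   76.1] jawyaw 70.1972734923595 q1,q5,q6 [-0.5  1.  -1.7] F [0.4 0.8 0.5] t 14.275 op 0.0
[-0.0005, -0.0245, 0.0] [-0.0, 0.0, -0.1] alt [180.0, -0.1, -0.0]
[-0.0005, -0.0575, -0.0] [-0.0, 0.0, -0.1] alt [180.0, -0.1, -0.0]
```

Call:
servo_tool(motion=[[[0, -0.012, 0], [0, 0, 0], 0], [[0, -0.024, 0], [0, 0, 0], 0], [[0, -0.034, 0], [0, 0, 0], 0], [[0, -0.044, 0], [0, 0, 0], 0], [[0, -0.052, 0], [0, 0, 0], 0], [[0, -0.0575, 0], [0, 0, 0], 0], [[0, -0.0575, 0], [0, 0, 0], 0]])

```text
t: 15.15
position: [540.0, -165.9, 77.3]
tool_rot: [-0.951, 1.353, 0.951]
force: [0.7, -0.5, -0.3]
opening: 0.001
```

Call:
servo_tool(motion=[[[0, 0.05, 0], [0, 0, 0], 0], [[-0.06, 0.1, 0], [0, 0, 0], 1], [[-0.12, 0.12, 0.05], [-10, 0, 0], 1], [[-0.14, 0.12, 0.11], [-20, 0, 0], 1], [[-0.14, 0.12, 0.17], [-30, 0, 0], 1], [[-0.14, 0.12, 0.17], [-30, 0, 0], 1]])

```text
t: 15.9
position: [485.5, 37.7, 219.2]
tool_rot: [-1.345, 1.114, 1.339]
force: [-0.3, -1.2, 0.4]
opening: 1.002
```

```bash
python3 - <<'E'
from h import *
im,h=snap("top");s,_=snap("side")
cv2.imwrite("pics/v3.png",np.hstack([cv2.resize(im[200:340,230:430],(400,280)),cv2.resize(s[230:400,290:490],(400,340))[:280]]))
cv2.imwrite("pics/t3.png",im)
plan()
E
```

```text
at [485.1  36.9 218.3] jawyaw 100.44037299207305 q1,q5,q6 [-0.1  1.3 -1.9] F [-0.6 -1.4  0.2] t 16.0 op 1.0
```

View pics/v3.png

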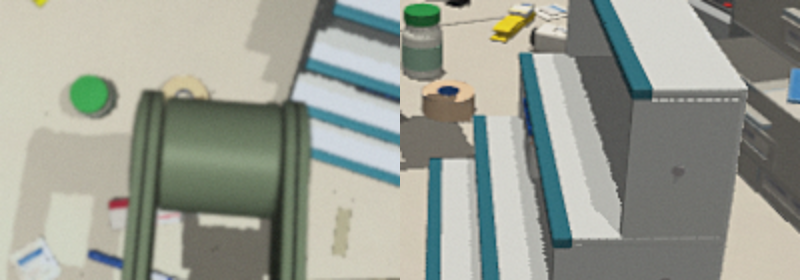

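Call:
servo_tool(motion=[[[0, 0, 0.04], [10, 0, 0], 1], [[0, 0, 0.08], [20, 0, 0], 1], [[0, 0.005, 0.12], [30, 0, 0], 1], [[0, 0.01, 0.16], [40, 0, 0], 1], [[0, 0.014, 0.2], [50, 0, 0], 1], [[0, 0.014, 0.229], [60, 0, 0], 1], [[0, 0.014, 0.229], [70, 0, 0], 1], [[0, 0.014, 0.229], [80, 0, 0], 1], [[0, 0.014, 0.229], [90, 0, 0], 1], [[0, 0.014, 0.229], [96.7, 0, 0], 1], [[0, 0.014, 0.229], [96.7, 0, 0], 1]])

```text
t: 17.38
position: [430.0, 256.6, 216.9]
tool_rot: [-0.049, 1.571, 0.048]
force: [0.4, -0.1, 0.1]
opening: 1.001
```

```bash
python3 - <<'E'
from h import *
im,h=snap("top");cv2.imwrite("pics/t4.png",im)
A=cv2.resize(im[280:330,270:350],(640,400),interpolation=cv2.INTER_CUBIC)
cv2.imwrite("pics/c4.png",np.hstack([A]))
blob(h,"top",(168,110,70),(180,255,255),45,(260,360,270,345))
g=cv2.imread("pics/top0.png");blob(cv2.cvtColor(g,cv2.COLOR_BGR2HSV),"top",(168,110,70),(180,255,255),45,(260,360,270,345))
blob(h,"top",(5,40,100),(25,255,255),25,(295,350,225,275))
blob(h,"top",(100,120,40),(125,255,255),112,(360,520,190,290))
plan((np.array([423.7,142.4,120]),ori(3.7)),(np.array([423.7,142.4,16]),ori(3.7)))
E
```

```text
[ 25  26  36   8 130] mean [439. 116.] rect [439.2 115.9] [ 9.  87.2] 5.9
[ 25  26  36   8 133] mean [439.  115.8] rect [439.1 115.8] [ 9.  87.2] 5.8
[ 15  12  25  25 409] mean [563.2  65.4] rect [564.   64.5] [60.8 60.9] 88.3
[62 57  6  2  7] mean [ 553.7 -173.8] rect [ 553.5 -173.8] [11.6  2.2] 69.6
at [430.  256.7 217. ] jawyaw 3.5604975443525335 q1,q5,q6 [0.4 1.3 0.3] F [-0.7  0.1 -0.4] t 17.425 op 1.0
[0.0971, -0.1137, -0.0133] [-0.1, -0.0, 0.0] alt [179.9, 0.0, 0.0]
[0.2011, -0.1136, -0.0133] [-0.1, -0.0, 0.0] alt [179.9, 0.0, 0.0]
```

View pics/t4.png

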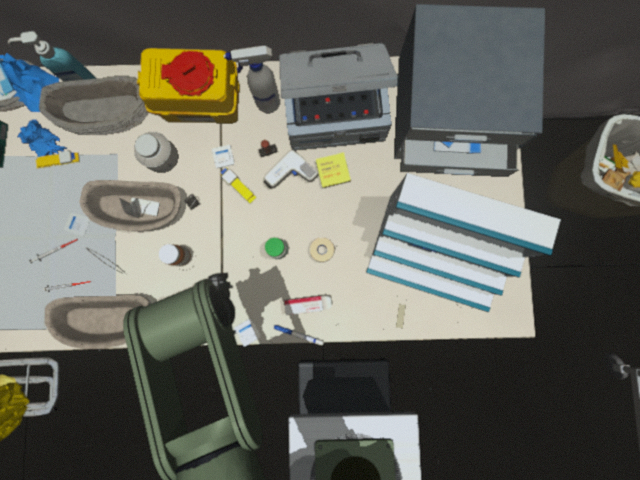

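Call:
servo_tool(motion=[[[0, -0.05, -0.006], [0, 0, 0], 1], [[0.03, -0.1, -0.013], [0, 0, 0], 1], [[0.08, -0.1137, -0.0133], [-0.8, 0, 0], 1], [[0.13, -0.1137, -0.0133], [-0.8, 0, 0], 1], [[0.175, -0.1137, -0.0133], [-0.8, 0, 0], 1], [[0.201, -0.1137, -0.0133], [-0.8, 0, 0], 1], [[0.201, -0.1137, -0.0133], [-0.8, 0, 0], 0.5], [[0.201, -0.1137, -0.0133], [-0.8, 0, 0], 0.2], [[0.201, -0.1137, -0.0133], [-0.8, 0, 0], 0.2], [[0.201, -0.1137, -0.0133], [-0.8, 0, 0], 0.2], [[0.201, -0.1137, -0.0133], [-0.8, 0, 0], 0.2], [[0.201, -0.1137, -0.0133], [-0.8, 0, 0], 0.2]], squeeze=25)

```text
t: 18.92
position: [425.4, 143.6, 18.0]
tool_rot: [-0.059, 1.566, 0.06]
force: [-0.6, -0.4, 7.2]
opening: 0.418
```

```bash
python3 - <<'E'
from h import *
plan((rk(-40,-40,130),ori(70.2)),(rk(-30,-40,80),ori(70.2)))
E
```

```text
at [425.4 143.6  18. ] jawyaw 4.337998745917602 q1,q5,q6 [0.1 0.8 0.1] F [-0.6 -0.4  7.2] t 18.925 op 0.42
[-0.1122, -0.3622, -0.0529] [-65.9, 0.2, 0.1] alt [114.1, 0.1, -0.2]
[-0.0621, -0.3663, -0.044] [-65.9, 0.2, 0.1] alt [114.1, 0.1, -0.2]
```

Call:
servo_tool(motion=[[[-0.03, 0, 0], [0, 0, 0], 0.2], [[-0.07, 0, 0], [0, 0, 0], 0.2], [[-0.11, -0.02, 0], [-6, 0, 0], 0.2], [[-0.125, -0.06, -0.005], [-14, 0, 0], 0.2], [[-0.125, -0.1, -0.01], [-22, 0, 0], 0.2], [[-0.125, -0.145, -0.02], [-30, 0, 0], 0.2], [[-0.125, -0.19, -0.03], [-38, 0, 0], 0.2], [[-0.125, -0.24, -0.04], [-46, 0, 0], 0.2], [[-0.125, -0.29, -0.047], [-54, 0, 0], 0.2], [[-0.12, -0.33, -0.053], [-62, 0, 0], 0.2], [[-0.112, -0.362, -0.053], [-65.9, 0, 0], 0.2], [[-0.112, -0.362, -0.053], [-65.9, 0, 0], 0.2]])

```text
t: 20.42
position: [397.7, -223.2, 128.3]
tool_rot: [-0.949, 1.354, 0.949]
force: [-0.2, 0.4, -1.1]
opening: 0.422
```

```bash
python3 - <<'E'
from h import *
plan((rk(-20,-40,81),ori(70.2)),(rk(75,-40,81),ori(70.2)),(rk(75,-40,77),ori(70.2)))
s,_=snap("side");cv2.imwrite("pics/s5.png",cv2.resize(s[180:420,200:440],(480,480)))
E
```

```text
at [ 397.7 -223.2  128.3] jawyaw 70.0315094759816 q1,q5,q6 [-0.7  1.1 -1.9] F [-0.2  0.4 -1.1] t 20.425 op 0.42
[0.0473, -0.0212, 0.0022] [-0.2, -0.0, -0.0] alt [179.8, -0.0, 0.0]
[0.0473, -0.1162, 0.0025] [-0.2, -0.0, -0.0] alt [179.8, -0.0, 0.0]
[0.0513, -0.1162, 0.0025] [-0.2, -0.0, -0.0] alt [179.8, -0.0, 0.0]
```

View pics/s5.png

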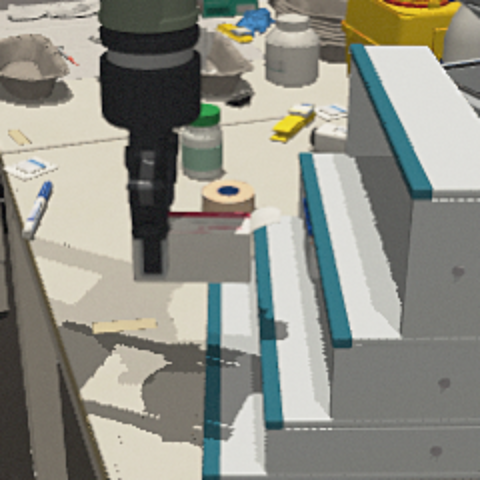

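Call:
servo_tool(motion=[[[0.02, -0.005, 0.002], [0, 0, 0], 0.2], [[0.042, -0.021, 0.002], [0, 0, 0], 0.2], [[0.0473, -0.021, 0.002], [0, 0, 0], 0.2], [[0.0473, -0.04, 0.002], [0, 0, 0], 0.2], [[0.0473, -0.065, 0.002], [0, 0, 0], 0.2], [[0.0473, -0.09, 0.002], [0, 0, 0], 0.2], [[0.0473, -0.115, 0.002], [0, 0, 0], 0.2], [[0.0473, -0.116, 0.002], [0, 0, 0], 0.2], [[0.0505, -0.116, 0.002], [0, 0, 0], 0.2], [[0.0505, -0.116, 0.002], [0, 0, 0], 0.2]])

```text
t: 21.72
position: [507.0, -258.3, 77.7]
tool_rot: [-0.951, 1.353, 0.952]
force: [-0.6, -0.2, -0.6]
opening: 0.417
```

Call:
servo_tool(motion=[[[0, 0, 0], [0, 0, 0], 0.65], [[0, 0, 0], [0, 0, 0], 0.7], [[-0.01, 0, 0], [0, 0, 0], 0.75], [[-0.04, 0, 0], [0, 0, 0], 0.75], [[-0.08, 0, 0], [0, 0, 0], 0.75], [[-0.085, 0.04, 0], [0, 0, 0], 0], [[-0.085, 0.065, 0], [0, 0, 0], 0], [[-0.085, 0.065, 0], [0, 0, 0], 0], [[-0.03, 0.065, 0], [0, 0, 0], 0], [[-0.005, 0.065, 0], [0, 0, 0], 0], [[0, 0.065, 0], [0, 0, 0], 0], [[0, 0.05, 0], [0, 0, 0], 0]])

```text
t: 23.22
position: [461.5, -242.4, 78.3]
tool_rot: [-0.951, 1.353, 0.951]
force: [0.5, -0.4, -0.0]
opening: 0.002
```

```bash
python3 - <<'E'
from h import *
plan((rk(73,-40,76.5),ori(70.2)))
E
```

```text
at [ 461.5 -242.4   78.3] jawyaw 70.19835413348615 q1,q5,q6 [-0.7  1.  -1.9] F [ 0.5 -0.4 -0. ] t 23.225 op 0.0
[0.0018, -0.0477, -0.0014] [-0.0, -0.0, 0.0] alt [180.0, 0.0, 0.0]
```

Call:
servo_tool(motion=[[[0.001, -0.012, -0.001], [0, 0, 0], 0], [[0.001, -0.024, -0.001], [0, 0, 0], 0], [[0.001, -0.034, -0.001], [0, 0, 0], 0], [[0.001, -0.042, -0.001], [0, 0, 0], 0], [[0.001, -0.0477, -0.001], [0, 0, 0], 0], [[0.001, -0.0477, -0.001], [0, 0, 0], 0], [[-0.01, 0, 0], [0, 0, 0], 0], [[-0.07, 0.01, 0.02], [0, 0, 0], 1], [[-0.13, 0.01, 0.08], [0, 0, 0], 1], [[-0.14, 0.01, 0.14], [0, 0, 0], 1], [[-0.14, 0.01, 0.2], [0, 0, 0], 1], [[-0.14, 0.01, 0.2], [0, 0, 0], 1]])

```text
t: 24.72
position: [519.7, -47.4, 218.7]
tool_rot: [-0.955, 1.35, 0.954]
force: [-0.9, -0.3, 0.1]
opening: 0.998
```

```bash
python3 - <<'E'
from h import *
im,h=snap("top");s,_=snap("side");cv2.imwrite("pics/t6.png",im)
cv2.imwrite("pics/v6.png",np.hstack([cv2.resize(im[170:320,350:570],(440,300)),cv2.resize(s[240:390,290:450],(320,300))]))
blob(h,"top",(5,40,100),(25,255,255),25,(295,350,225,275))
plan((np.array([563.5,65,120]),ori(70.2)),(np.array([563.5,65,14]),ori(70.2)))
E
```

```text
[ 15  12  25  25 418] mean [563.   65.3] rect [564.   64.4] [60.8 60.9] 88.5
at [519.  -49.1 217.8] jawyaw 70.39577471235522 q1,q5,q6 [-0.3  1.3 -1.5] F [ 0.6 -0.5 -0.2] t 24.825 op 1.0
[0.0978, -0.0036, 0.1224] [0.2, -0.0, -0.0] alt [-179.8, 0.0, -0.0]
[0.2038, -0.0036, 0.1225] [0.2, -0.0, -0.0] alt [-179.8, 0.0, -0.0]
```

View pics/v6.png

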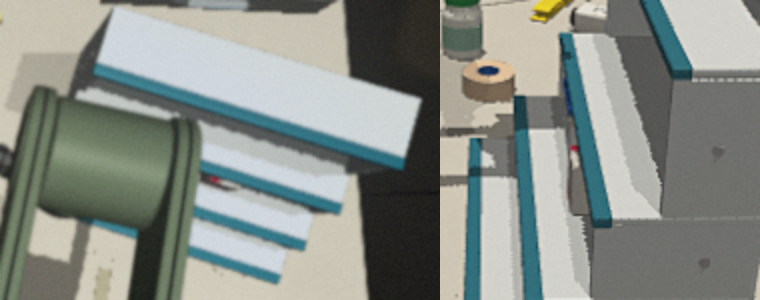

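Call:
servo_tool(motion=[[[0, -0.003, 0.05], [0, 0, 0], 1], [[0.04, -0.003, 0.1], [0, 0, 0], 1], [[0.09, -0.003, 0.1225], [0, 0, 0], 1], [[0.14, -0.003, 0.1225], [0, 0, 0], 1], [[0.185, -0.003, 0.1225], [0, 0, 0], 1], [[0.203, -0.003, 0.1225], [0, 0, 0], 1], [[0.203, -0.003, 0.1225], [0, 0, 0], 1], [[0.203, -0.003, 0.1225], [0, 0, 0], 0.5], [[0.203, -0.003, 0.1225], [0, 0, 0], 0.4], [[0.203, -0.003, 0.1225], [0, 0, 0], 0.4], [[0.203, -0.003, 0.1225], [0, 0, 0], 0.4]], squeeze=25)

```text
t: 26.2
position: [565.7, 63.4, 17.6]
tool_rot: [-0.954, 1.349, 0.948]
force: [0.0, -1.3, 5.7]
opening: 0.701
```

```bash
python3 - <<'E'
from h import *
plan((rk(-60,20,100),ori(70.2)),(rk(-60,20,28),ori(70.2)),(rk(26,20,28),ori(70.2)))
E
```

```text
at [565.7  63.4  17.6] jawyaw 70.23620305872457 q1,q5,q6 [-0.   0.9 -1.3] F [ 0.  -1.3  5.7] t 26.2 op 0.7
[-0.0831, 0.0794, -0.2643] [0.0, 0.0, 0.3] alt [-180.0, -0.5, 0.1]
[-0.0111, 0.0798, -0.2643] [0.0, 0.0, 0.3] alt [-180.0, -0.5, 0.1]
[-0.0106, -0.0062, -0.2644] [0.0, 0.0, 0.3] alt [-180.0, -0.5, 0.1]
```

Call:
servo_tool(motion=[[[-0.03, 0.01, 0], [0, 0, 0], 0.4], [[-0.06, 0.04, -0.02], [0, 0, 0], 0.4], [[-0.083, 0.08, -0.06], [0, 0, 0], 0.4], [[-0.083, 0.08, -0.11], [0, 0, 0], 0.4], [[-0.083, 0.08, -0.16], [0, 0, 0], 0.4], [[-0.083, 0.08, -0.21], [0, 0, 0], 0.4], [[-0.06, 0.08, -0.255], [0, 0, 0], 0.4], [[-0.03, 0.08, -0.264], [0, 0, 0], 0.4], [[-0.013, 0.08, -0.264], [0, 0, 0], 0.4], [[-0.013, 0.08, -0.264], [0, 0, 0], 0.4]])

```text
t: 27.45
position: [397.8, -157.1, 27.3]
tool_rot: [-0.949, 1.354, 0.953]
force: [0.5, -0.2, -0.3]
opening: 0.706
```

```bash
python3 - <<'E'
from h import *
plan((rk(28,20,29),ori(70.2)),(rk(28,20,26),ori(70.2)))
E
```

```text
at [ 397.8 -157.1   27.3] jawyaw 70.1879806775025 q1,q5,q6 [-0.6  0.9 -1.8] F [ 0.5 -0.2 -0.3] t 27.45 op 0.71
[-0.0019, -0.0915, -0.0] [-0.0, 0.0, -0.1] alt [180.0, -0.2, -0.1]
[0.0011, -0.0915, -0.0] [-0.0, 0.0, -0.1] alt [180.0, -0.2, -0.1]
```

Call:
servo_tool(motion=[[[-0.003, -0.025, 0], [0, 0, 0], 0.4], [[-0.003, -0.05, 0], [0, 0, 0], 0.4], [[-0.003, -0.075, 0], [0, 0, 0], 0.4], [[-0.003, -0.0915, 0], [0, 0, 0], 0.4], [[-0.001, -0.0915, 0], [0, 0, 0], 0.4], [[0.0006, -0.0915, 0], [0, 0, 0], 0.4], [[0.0006, -0.0915, 0], [0, 0, 0], 0.4], [[0.0006, -0.0915, 0], [0, 0, 0], 0.9], [[0.0, -0.0915, 0], [0, 0, 0], 1], [[0, -0.0915, 0], [0, 0, 0], 1], [[-0.04, -0.0915, 0], [0, 0, 0], 1]])

```text
t: 28.82
position: [481.8, -186.8, 65.1]
tool_rot: [-0.945, 1.357, 0.958]
force: [0.6, 0.2, -0.2]
opening: 1.0
```

Call:
servo_tool(motion=[[[-0.01, 0.03, 0], [0, 0, 0], 0], [[-0.01, 0.065, 0], [0, 0, 0], 0], [[-0.01, 0.065, 0], [0, 0, 0], 0], [[0.02, 0.065, 0], [0, 0, 0], 0], [[0.04, 0.065, 0], [0, 0, 0], 0], [[0.04, 0.05, 0], [0, 0, 0], 0]])

```text
t: 29.58
position: [436.7, -170.8, 26.2]
tool_rot: [-0.948, 1.355, 0.955]
force: [-0.2, 0.4, -0.1]
opening: -0.001
```

```bash
python3 - <<'E'
from h import *
plan((rk(31,20,25),ori(70.2)))
E
```

```text
at [ 436.7 -170.8   26.2] jawyaw 70.1989636640502 q1,q5,q6 [-0.6  0.9 -1.8] F [-0.2  0.4 -0.1] t 29.575 op -0.0
[0.001, -0.0534, -0.0004] [-0.0, 0.1, -0.3] alt [180.0, -0.4, -0.1]
```

Call:
servo_tool(motion=[[[0.001, -0.012, 0], [0, 0, 0], 0], [[0.001, -0.024, 0], [0, 0, 0], 0], [[0.001, -0.036, 0], [0, 0, 0], 0], [[0.001, -0.046, 0], [0, 0, 0], 0], [[0.001, -0.0534, 0], [0, 0, 0], 0], [[0.001, -0.0534, 0], [0, 0, 0], 0], [[-0.01, 0.0, 0], [0, 0, 0], 0], [[-0.07, 0.01, 0.02], [0, 0, 0], 1], [[-0.13, 0.01, 0.08], [0, 0, 0], 1], [[-0.19, 0.01, 0.14], [0, 0, 0], 1], [[-0.2, 0.01, 0.2], [0, 0, 0], 1], [[-0.2, 0.01, 0.2], [0, 0, 0], 1]])

```text
t: 31.08
position: [497.4, 22.1, 230.3]
tool_rot: [-0.954, 1.349, 0.95]
force: [0.2, -0.6, -0.5]
opening: 1.0
```

```bash
python3 - <<'E'
from h import *
im,h=snap("top");s,hs=snap("side");cv2.imwrite("pics/t7.png",im)
blob(h,"top",(50,100,60),(85,255,255),86,(240,310,220,280))
# amber cap: bright neutral
blob(h,"top",(0,0,205),(180,60,255),95,(150,190,238,275))
blob(h,"top",(5,40,100),(25,255,255),33,(340,520,225,320))
cv2.imwrite("pics/v7.png",np.hstack([cv2.resize(im[225:285,145:225],(400,300),interpolation=cv2.INTER_CUBIC),cv2.resize(s[260:400,300:460],(343,300))]))
plan((np.array([568.5,178.5,150]),ori(70.2)),(np.array([568.5,178.5,48]),ori(70.2)))
E
```

```text
[ 25  18  19  18 267] mean [568.4 178.4] rect [568.7 178.7] [43.3 40.9] 88.3
[   0    0   40   37 1099] mean [552.6 435. ] rect [552.9 426. ] [95.5 85.5] 88.3
[57 80  8 15 88] mean [ 400.7 -124.9] rect [ 401.3 -125.6] [16.2 35. ] 75.9
at [498.4  22.9 230.7] jawyaw 70.4838280720541 q1,q5,q6 [-0.1  1.3 -1.4] F [-0.4 -0.4  0.3] t 31.175 op 1.0
[0.0812, -0.0136, 0.1699] [0.3, 0.1, 0.3] alt [-179.7, -0.5, 0.2]
[0.1832, -0.013, 0.1697] [0.3, 0.1, 0.3] alt [-179.7, -0.5, 0.2]
```

View pics/v7.png

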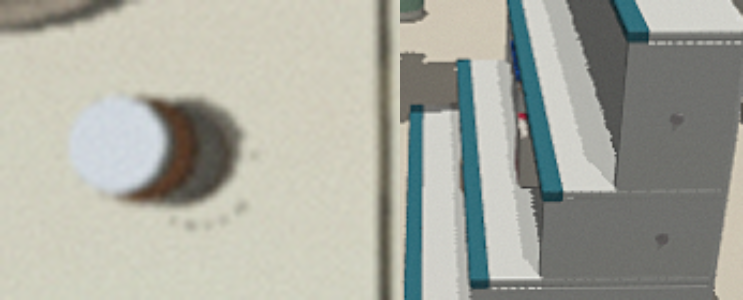

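```bash
python3 - <<'E'
from h import *
print(plane("top",168.2,253.4,95))
R=ori(90,50,0);x=R.as_matrix()[:,0];G=np.array([568.5,178.5,50])
plan((G+x*8-x*110,R),(G+x*8,R))
E
```

```text
[559. 429.  95.]
at [498.4  22.9 230.7] jawyaw 70.4838280720541 q1,q5,q6 [-0.1  1.3 -1.4] F [-0.4 -0.4  0.3] t 31.175 op 1.0
[0.1152, 0.0602, 0.1437] [-18.3, -8.4, -49.2] alt [146.9, -68.0, 11.7]
[0.1864, -0.0188, 0.1717] [-18.3, -8.4, -49.2] alt [146.9, -68.0, 11.7]
```

Call:
servo_tool(motion=[[[0.02, 0.012, 0.025], [-3.6, -1.7, -9.8], 1], [[0.04, 0.024, 0.055], [-7.3, -3.4, -19.7], 1], [[0.06, 0.036, 0.085], [-11, -5, -29.5], 1], [[0.09, 0.048, 0.115], [-14.6, -6.7, -39.4], 1], [[0.115, 0.06, 0.1437], [-18.3, -8.4, -49.2], 1], [[0.115, 0.06, 0.1437], [-18.3, -8.4, -49.2], 1], [[0.115, 0.06, 0.1437], [-18.3, -8.4, -49.2], 1], [[0.115, 0.06, 0.1437], [-18.3, -8.4, -49.2], 1]])

```text
t: 32.17
position: [486.7, 166.4, 141.9]
tool_rot: [-1.486, 0.582, 0.596]
force: [-0.2, -0.5, 0.1]
opening: 1.001
```

```bash
python3 - <<'E'
from h import *
R=ori(90,50,0);x=R.as_matrix()[:,0];G=np.array([568.5,178.5,50])
plan((G+x*8,R));print(readout.sense()["q"].round(2).tolist())
s,_=snap("side");cv2.imwrite("pics/s8.png",cv2.resize(s[120:320,180:440],(520,400)))
E
```

```text
at [486.7 166.4 141.9] jawyaw 90.40566563423262 q1,q5,q6 [ 0.3  0.2 -0.3] F [-0.2 -0.5  0.1] t 32.175 op 1.0
[0.1307, 0.0106, 0.0109] [-0.0, 0.5, -3.2] alt [179.9, -5.0, -0.9]
[0.27, -0.07, 2.32, -1.11, 0.21, -0.28]
```

View pics/s8.png

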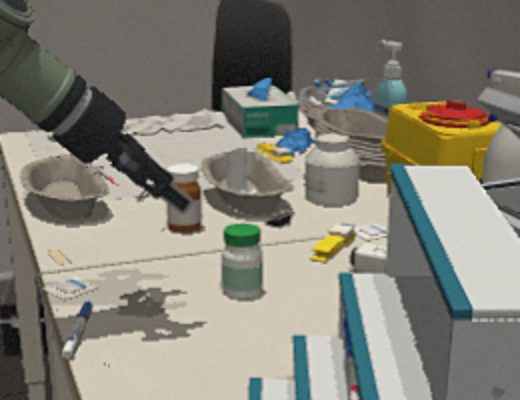

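```bash
python3 - <<'E'
from h import *
R=ori(107,35,17);x=R.as_matrix()[:,0];G=np.array([568.5,178.5,52])
plan((G+x*8-x*90,R),(G+x*8,R))
E
```

```text
at [487.7 166.3 142.9] jawyaw 90.40779055444278 q1,q5,q6 [ 0.3  0.2 -0.3] F [ 0.4 -0.4  0.2] t 32.225 op 1.0
[0.0424, -0.0071, -0.0019] [-12.8, -10.6, 11.9] alt [165.6, 17.4, 15.6]
[0.1289, 0.013, 0.0124] [-12.8, -10.6, 11.9] alt [165.6, 17.4, 15.6]
```

```bash
python3 - <<'E'
from h import *
s=dict(readout.sense());s["position"]=np.array([498.4,22.9,230.7]);
R0=ori(70.5);s["position"]=s["position"]+R0.apply([115,60,143.7]);s["tool_rot"]=(R0*Ro.from_rotvec([-18.3,-8.4,-49.2],degrees=True)).as_rotvec()
R=ori(107,35,17);x=R.as_matrix()[:,0];G=np.array([568.5,178.5,52])
plan((G+x*8-x*90,R),state=s)
E
```

```text
at [489.8 178.4 115.7] jawyaw 90.01535356059063 q1,q5,q6 [ 0.3  0.2 -0.3] F [ 0.4 -0.4  0.2] t 32.225 op 1.0
[0.0235, -0.0244, -0.0137] [-12.5, -11.5, 14.6] alt [165.3, 21.3, 16.8]
```

Call:
servo_tool(motion=[[[0.012, -0.012, -0.007], [-6.2, -5.7, 7.3], 1], [[0.0235, -0.0244, -0.0137], [-12.5, -11.5, 14.6], 1], [[0.0235, -0.0244, -0.0137], [-12.5, -11.5, 14.6], 1], [[0.0235, -0.0244, -0.0137], [-12.5, -11.5, 14.6], 1], [[0.0235, -0.0244, -0.0137], [-12.5, -11.5, 14.6], 1]])

```text
t: 32.85
position: [513.3, 142.2, 138.1]
tool_rot: [-1.543, 0.654, 0.873]
force: [-0.0, 0.1, -0.8]
opening: 0.997
```

```bash
python3 - <<'E'
from h import *
R=ori(107,35,17);x=R.as_matrix()[:,0];G=np.array([568.5,178.5,52])
plan((G+x*8,R));print(readout.sense()["q"].round(2).tolist())
E
```

```text
at [513.3 142.2 138.1] jawyaw 99.61343161125724 q1,q5,q6 [ 0.1  0.4 -1.7] F [-0.   0.1 -0.8] t 32.85 op 1.0
[0.1124, -0.0017, 0.0303] [-5.0, -5.8, -0.6] alt [174.8, -1.0, 8.8]
[0.1, -0.04, 2.18, 0.02, 0.4, -1.67]
```

Call:
servo_tool(motion=[[[0, 0, 0], [0, 0, 0], 1], [[0, 0, 0], [0, 0, 0], 1], [[0, 0, 0], [0, 0, 0], 1]])

```text
t: 33.22
position: [511.7, 142.8, 136.9]
tool_rot: [-1.541, 0.656, 0.87]
force: [-0.6, 0.9, -0.2]
opening: 1.004
```

```bash
python3 - <<'E'
from h import *
R=ori(107,35,17);x=R.as_matrix()[:,0];G=np.array([568.5,178.5,52])
plan((G+x*8-x*80,R),(G+x*8,R));print(readout.sense()["q"].round(2).tolist())
E
```

```text
at [511.7 142.8 136.9] jawyaw 99.42565022197614 q1,q5,q6 [ 0.1  0.4 -1.6] F [-0.6  0.9 -0.2] t 33.225 op 1.0
[0.0327, -0.0029, 0.0213] [-5.2, -5.9, -0.6] alt [174.6, -1.0, 8.9]
[0.1123, -0.0035, 0.0295] [-5.2, -5.9, -0.6] alt [174.6, -1.0, 8.9]
[0.11, -0.04, 2.18, 0.02, 0.4, -1.65]
```

Call:
servo_tool(motion=[[[0.015, -0.002, 0.012], [-3, -3, 0], 1], [[0.03, -0.003, 0.021], [-5.2, -5.9, -0.6], 1], [[0.03, -0.003, 0.021], [-5.2, -5.9, -0.6], 1], [[0.03, -0.003, 0.021], [-5.2, -5.9, -0.6], 1]])

```text
t: 33.72
position: [528.0, 166.0, 113.8]
tool_rot: [-1.568, 0.54, 0.975]
force: [0.4, 0.4, 0.2]
opening: 0.999
```

```bash
python3 - <<'E'
from h import *
R=ori(107,35,17);x=R.as_matrix()[:,0];G=np.array([568.5,178.5,52])
plan((G+x*8,R));print(readout.sense()["q"].round(2).tolist())
E
```

```text
at [528.  166.  113.8] jawyaw 107.03096654058206 q1,q5,q6 [ 0.1  0.3 -2.1] F [0.4 0.4 0.2] t 33.725 op 1.0
[0.083, 0.0007, 0.0001] [0.0, 0.0, -0.0] alt [-180.0, 0.0, 0.0]
[0.08, 0.05, 2.16, 0.37, 0.35, -2.1]
```

Call:
servo_tool(motion=[[[0.03, 0.001, 0], [0, 0, 0], 1], [[0.06, 0.001, 0], [0, 0, 0], 1], [[0.083, 0.001, 0], [0, 0, 0], 1], [[0.083, 0.001, 0], [0, 0, 0], 1], [[0.083, 0.001, 0], [0, 0, 0], 0.5], [[0.083, 0.001, 0], [0, 0, 0], 0.3], [[0.083, 0.001, 0], [0, 0, 0], 0.3], [[0.083, 0.001, 0], [0, 0, 0], 0.3], [[0.083, 0.001, 0], [0, 0, 0], 0.3], [[0.083, 0.001, 0], [0, 0, 0], 0.3]], squeeze=40)

```text
t: 34.98
position: [574.1, 179.9, 47.1]
tool_rot: [-1.569, 0.536, 0.973]
force: [-2.7, -0.3, 7.2]
opening: 0.593
```

```bash
python3 - <<'E'
from h import *
s=readout.sense();print(s["q"].round(2).tolist())
R=ori(107,35,17)
R2=ori(70.2,35)
p=s["position"];plan((p+[0,0,170],R),(rk(-30,-50,225),R2))
E
```

```text
[0.1, 0.3, 2.07, 0.58, 0.21, -2.3]
at [574.1 179.9  47.1] jawyaw 107.04926922613018 q1,q5,q6 [ 0.1  0.2 -2.3] F [-2.7 -0.3  7.2] t 34.975 op 0.59
[-0.1389, -0.098, 0.0] [0.0, 0.0, 0.2] alt [-180.0, -0.3, 0.1]
[-0.3083, 0.1283, -0.3466] [30.1, 21.2, 0.2] alt [-147.4, -0.2, 28.2]
```

Call:
servo_tool(motion=[[[-0.016, -0.012, 0], [0, 0, 0], 0.3], [[-0.041, -0.029, 0], [0, 0, 0], 0.3], [[-0.074, -0.052, 0], [0, 0, 0], 0.3], [[-0.106, -0.075, 0], [0, 0, 0], 0.3], [[-0.139, -0.098, 0], [0, 0, 0], 0.3], [[-0.139, -0.098, 0], [0, 0, 0], 0.3], [[-0.139, -0.098, 0], [0, 0, 0], 0.3]])

```text
t: 35.85
position: [572.3, 179.6, 213.8]
tool_rot: [-1.567, 0.541, 0.978]
force: [-0.0, -0.7, -2.8]
opening: 0.588
```

```bash
python3 - <<'E'
from h import *
s=readout.sense();print(s["q"].round(2).tolist())
plan((rk(-10,-50,215),ori(70.2,35)))
E
```

```text
[0.1, -0.03, 1.98, 0.2, 0.6, -1.9]
at [572.3 179.6 213.8] jawyaw 107.06067082650553 q1,q5,q6 [ 0.1  0.6 -1.9] F [-0.  -0.7 -2.8] t 35.85 op 0.59
[-0.1526, 0.2164, -0.3588] [30.2, 21.2, -0.2] alt [-147.3, 0.2, 28.2]
```

Call:
servo_tool(motion=[[[-0.015, 0.022, -0.036], [3, 2.1, 0], 0.3], [[-0.031, 0.043, -0.072], [6, 4.2, 0], 0.3], [[-0.046, 0.065, -0.108], [9, 6.4, 0], 0.3], [[-0.061, 0.087, -0.144], [12.1, 8.5, 0], 0.3], [[-0.076, 0.108, -0.179], [15.1, 10.6, 0], 0.3], [[-0.092, 0.13, -0.215], [18.1, 12.7, 0], 0.3], [[-0.107, 0.151, -0.251], [21.1, 14.8, 0], 0.3], [[-0.122, 0.173, -0.287], [24.2, 17, 0], 0.3], [[-0.137, 0.195, -0.323], [27.2, 19.1, 0], 0.3], [[-0.1526, 0.2164, -0.3588], [30.2, 21.2, 0], 0.3], [[-0.1526, 0.2164, -0.3588], [30.2, 21.2, 0], 0.3], [[-0.1526, 0.2164, -0.3588], [30.2, 21.2, 0], 0.3]])

```text
t: 37.35
position: [424.9, -239.6, 213.7]
tool_rot: [-1.26, 0.968, 0.484]
force: [0.8, -0.1, -1.6]
opening: 0.591
```

```bash
python3 - <<'E'
from h import *
s=readout.sense();print(s["q"].round(2).tolist())
R=ori(70.2,35);z=128+47.1
plan((rk(50,-50,z+6),R),(rk(146,-50,z+5),R),(rk(146,-50,z+1),R))
im,_=snap("side");cv2.imwrite("pics/s9.png",cv2.resize(im[100:420,200:480],(525,600)))
E
```

```text
[-0.88, -0.3, 2.21, 0.44, 0.75, -2.36]
at [ 424.9 -239.6  213.7] jawyaw 70.16541024997376 q1,q5,q6 [-0.9  0.8 -2.4] F [ 0.8 -0.1 -1.6] t 37.35 op 0.59
[0.0611, -0.0308, -0.0017] [-0.1, 0.1, -0.2] alt [179.9, -0.3, -0.2]
[0.1167, -0.1091, -0.0017] [-0.1, 0.1, -0.2] alt [179.9, -0.3, -0.2]
[0.12, -0.1068, -0.0017] [-0.1, 0.1, -0.2] alt [179.9, -0.3, -0.2]
```

View pics/s9.png

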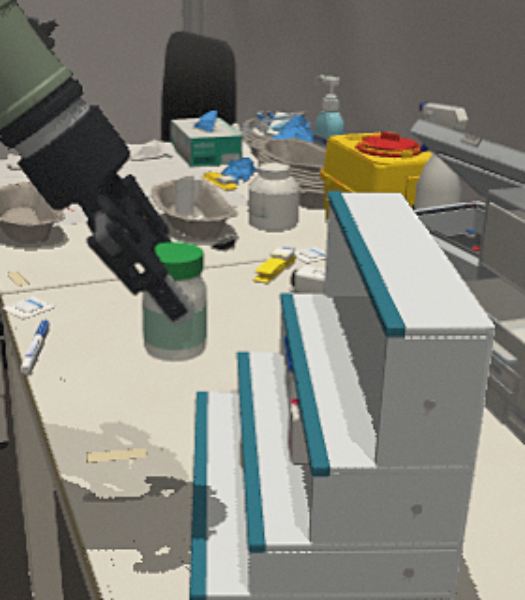

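Call:
servo_tool(motion=[[[0.03, -0.015, -0.001], [0, 0, 0], 0.3], [[0.061, -0.031, -0.0017], [0, 0, 0], 0.3], [[0.075, -0.05, -0.0017], [0, 0, 0], 0.3], [[0.089, -0.07, -0.0017], [0, 0, 0], 0.3], [[0.103, -0.09, -0.0017], [0, 0, 0], 0.3], [[0.11, -0.1, -0.0017], [0, 0, 0], 0.3], [[0.1167, -0.1091, -0.0017], [0, 0, 0], 0.3], [[0.1167, -0.1091, -0.0017], [0, 0, 0], 0.3]])

```text
t: 38.4
position: [572.6, -295.2, 183.0]
tool_rot: [-1.264, 0.966, 0.481]
force: [-0.7, 0.2, -0.5]
opening: 0.593
```

```bash
python3 - <<'E'
from h import *
s=readout.sense();print(s["q"].round(2).tolist())
R=ori(70.2,35);z=128+47.1
plan((rk(146,-50,z+0.5),R))
E
```

```text
[-0.71, 0.12, 1.9, 0.38, 0.58, -2.2]
at [ 572.6 -295.2  183. ] jawyaw 70.20347883700911 q1,q5,q6 [-0.7  0.6 -2.2] F [-0.7  0.2 -0.5] t 38.4 op 0.59
[0.0051, 0.0056, 0.0006] [-0.0, 0.0, 0.0] alt [180.0, 0.0, -0.0]
```

Call:
servo_tool(motion=[[[0.003, 0.0022, 0], [0, 0, 0], 0.3], [[0.006, 0.0044, 0], [0, 0, 0], 0.3], [[0.006, 0.0044, 0], [0, 0, 0], 0.3], [[0.006, 0.0044, 0], [0, 0, 0], 0.7], [[0.006, 0.0044, 0], [0, 0, 0], 0.9], [[0.006, 0.0044, 0], [0, 0, 0], 0.9], [[-0.02, 0.0044, 0], [0, 0, 0], 0.95], [[-0.06, 0.0044, 0], [0, 0, 0], 0.95], [[-0.09, 0.0044, 0], [0, 0, 0], 0], [[-0.09, 0.0044, 0], [0, 0, 0], 0], [[-0.09, 0.0044, 0], [0, 0, 0], 0]])

```text
t: 39.78
position: [520.2, -276.7, 253.5]
tool_rot: [-1.263, 0.967, 0.481]
force: [-0.4, -0.8, 0.0]
opening: 0.316
```

```bash
python3 - <<'E'
from h import *
im,_=snap("side");im2,_=snap("top");cv2.imwrite("pics/s10.png",np.hstack([cv2.resize(im[180:380,300:480],(360,400)),cv2.resize(im2[170:320,350:570],(440,400))]))
R=ori(70.2,35)
plan((rk(70,-50,162),R),(rk(107,-50,162),R))
E
```

```text
at [ 520.1 -276.4  252.5] jawyaw 70.16485460010618 q1,q5,q6 [-0.8  0.7 -2.2] F [ 0.6 -0.2  0.3] t 39.875 op 0.14
[0.0617, 0.0697, 0.0006] [-0.1, 0.0, -0.1] alt [179.9, -0.2, -0.1]
[0.0829, 0.0393, 0.0007] [-0.1, 0.0, -0.1] alt [179.9, -0.2, -0.1]
```

View pics/s10.png

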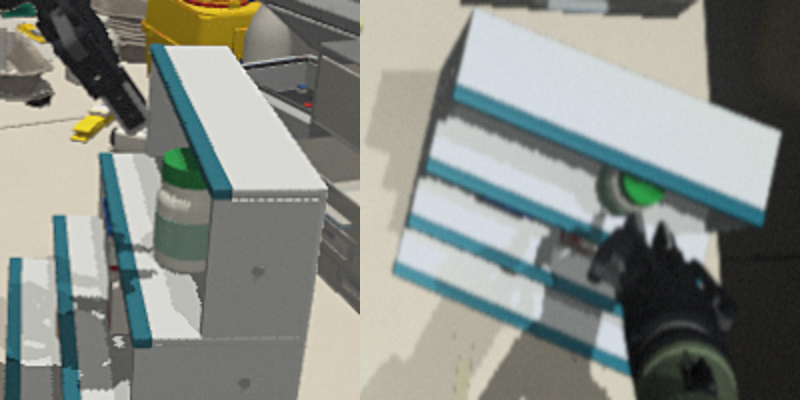

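Call:
servo_tool(motion=[[[0.03, 0.04, 0.001], [0, 0, 0], 0], [[0.0617, 0.07, 0.001], [0, 0, 0], 0], [[0.0617, 0.07, 0.001], [0, 0, 0], 0], [[0.067, 0.062, 0.001], [0, 0, 0], 0], [[0.0724, 0.0543, 0.001], [0, 0, 0], 0], [[0.077, 0.048, 0.001], [0, 0, 0], 0], [[0.081, 0.042, 0.001], [0, 0, 0], 0], [[0.0845, 0.037, 0.001], [0, 0, 0], 0], [[0.0845, 0.037, 0.001], [0, 0, 0], 0]])

```text
t: 41.0
position: [538.2, -282.2, 163.9]
tool_rot: [-1.264, 0.966, 0.48]
force: [0.3, -0.2, -0.3]
opening: 0.0
```

Call:
servo_tool(motion=[[[-0.03, 0.02, 0], [0, 0, 0], 0], [[-0.08, 0.02, 0.03], [-3, -2.1, 0], 0.5], [[-0.1, 0.01, 0.08], [-6, -4.2, 0], 1], [[-0.11, 0, 0.13], [-9, -6.3, 0], 1], [[-0.12, -0.01, 0.18], [-12, -8.4, 0], 1], [[-0.12, -0.02, 0.23], [-15, -10.5, 0], 1], [[-0.12, -0.03, 0.28], [-18, -12.6, 0], 1], [[-0.12, -0.03, 0.28], [-18, -12.6, 0], 1]])

```text
t: 42.0
position: [592.1, -1.1, 280.1]
tool_rot: [-1.458, 0.719, 0.779]
force: [0.2, -0.1, -0.6]
opening: 0.995
```

```bash
python3 - <<'E'
from h import *
im,_=snap("side");im2,h=snap("top");cv2.imwrite("pics/s11.png",np.hstack([cv2.resize(im[180:380,300:480],(360,400)),cv2.resize(im2[170:320,350:570],(440,400))]))
cv2.imwrite("pics/t11.png",im2)
k=im2[225:285,145:225].astype(int);m=(k.min(2)>0)&((k[...,0]-k[...,2])>3)&(k.min(2)>190);m=m.astype(np.uint8)
N,l,st,ce=cv2.connectedComponentsWithStats(m);i=1+np.argmax(st[1:,4]);print("cap",st[i],ce[i]+[145,225],plane("top",*(ce[i]+[145,225]),95))
for q in((104,35),(104,25)):
  R=ori(q[0],q[1],q[0]-90);x=R.as_matrix()[:,0];G=np.array([559,429,56]);plan((G+x*8-x*100,R),(G+x*8,R))
print(readout.sense()["q"].round(2).tolist())
E
```

```text
cap [ 14  20  19  18 263] [167.6 253.5] [558.9 430.5  95. ]
at [590.7  -3.3 278.8] jawyaw 92.17461955879968 q1,q5,q6 [-0.2  0.8 -2. ] F [-0.6  0.6 -1.2] t 42.1 op 1.0
[0.0824, 0.1393, 0.4224] [-9.7, -6.8, -0.0] alt [170.0, -0.1, 10.1]
[0.1817, 0.1402, 0.4342] [-9.7, -6.8, -0.0] alt [170.0, -0.1, 10.1]
at [590.7  -3.3 278.8] jawyaw 92.17461955879968 q1,q5,q6 [-0.2  0.8 -2. ] F [-0.6  0.6 -1.2] t 42.1 op 1.0
[0.0836, 0.1235, 0.4252] [-10.2, -5.9, 9.9] alt [168.9, 14.7, 8.8]
[0.1816, 0.1415, 0.4339] [-10.2, -5.9, 9.9] alt [168.9, 14.7, 8.8]
[-0.23, -0.13, 1.93, 0.22, 0.76, -1.96]
```

View pics/s11.png

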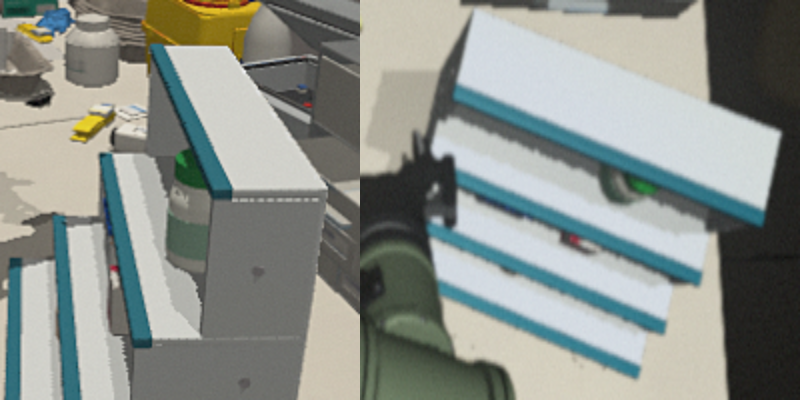

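Call:
servo_tool(motion=[[[0, 0.01, 0.05], [-1, -0.7, 0], 1], [[0, 0.02, 0.1], [-2, -1.5, 0], 1], [[0, 0.035, 0.15], [-3.5, -2.4, 0], 1], [[0, 0.05, 0.2], [-4.6, -3.2, 0], 1], [[0.01, 0.065, 0.25], [-5.8, -4, 0], 1], [[0.02, 0.08, 0.3], [-7, -4.9, 0], 1], [[0.04, 0.1, 0.35], [-8, -5.6, 0], 1], [[0.06, 0.12, 0.4], [-9, -6.4, 0], 1], [[0.082, 0.139, 0.4224], [-9.7, -6.8, 0], 1], [[0.082, 0.139, 0.4224], [-9.7, -6.8, 0], 1], [[0.082, 0.139, 0.4224], [-9.7, -6.8, 0], 1]])

```text
t: 43.48
position: [509.5, 414.6, 132.8]
tool_rot: [-1.546, 0.58, 0.933]
force: [0.5, 0.7, 0.5]
opening: 0.999
```

```bash
python3 - <<'E'
from h import *
R=ori(104,35,14);x=R.as_matrix()[:,0];G=np.array([558.9,430,56]);plan((G+x*8,R))
print(readout.sense()["q"].round(2).tolist())
E
```

```text
at [509.5 414.6 132.8] jawyaw 103.8600308628965 q1,q5,q6 [ 0.7  0.5 -0.8] F [0.5 0.7 0.5] t 43.475 op 1.0
[0.1005, 0.0018, 0.0032] [-0.1, -0.1, 0.0] alt [179.9, 0.1, 0.2]
[0.66, 0.26, 1.85, -0.5, 0.51, -0.78]
```

Call:
servo_tool(motion=[[[0.03, 0.002, 0.003], [0, 0, 0], 1], [[0.065, 0.002, 0.003], [0, 0, 0], 1], [[0.1, 0.002, 0.003], [0, 0, 0], 1], [[0.1, 0.002, 0.003], [0, 0, 0], 1], [[0.1, 0.002, 0.003], [0, 0, 0], 0.5], [[0.1, 0.002, 0.003], [0, 0, 0], 0.3], [[0.1, 0.002, 0.003], [0, 0, 0], 0.3], [[0.1, 0.002, 0.003], [0, 0, 0], 0.3], [[0.1, 0.002, 0.003], [0, 0, 0], 0.3], [[0.1, 0.002, 0.003], [0, 0, 0], 0.3]], squeeze=40)

```text
t: 44.72
position: [563.3, 433.0, 52.2]
tool_rot: [-1.547, 0.575, 0.932]
force: [-1.6, -2.7, 8.0]
opening: 0.59
```

```bash
python3 - <<'E'
from h import *
s=readout.sense();p=s["position"];R=ori(104,35,14)
plan((p+[0,0,180],R),(rk(-10,60,225),ori(70.2,35)));print(s["q"].round(2).tolist())
E
```

```text
at [563.3 433.   52.2] jawyaw 103.99250651280197 q1,q5,q6 [ 0.6  0.4 -0.7] F [-1.6 -2.7  8. ] t 44.725 op 0.59
[-0.147, -0.1039, 0.0001] [-0.0, 0.0, 0.2] alt [180.0, 0.4, -0.0]
[-0.2778, 0.0933, -0.5291] [27.6, 19.5, 0.2] alt [-150.2, -0.3, 26.3]
[0.63, 0.49, 1.75, -0.61, 0.39, -0.68]
```

Call:
servo_tool(motion=[[[-0.016, -0.012, 0], [0, 0, 0], 0.3], [[-0.041, -0.029, 0], [0, 0, 0], 0.3], [[-0.074, -0.052, 0], [0, 0, 0], 0.3], [[-0.106, -0.075, 0], [0, 0, 0], 0.3], [[-0.147, -0.104, 0], [0, 0, 0], 0.3], [[-0.147, -0.104, 0], [0, 0, 0], 0.3], [[-0.144, -0.098, -0.04], [2, 1.5, 0], 0.3], [[-0.14, -0.09, -0.085], [4.5, 3.2, 0], 0.3], [[-0.136, -0.082, -0.13], [7, 5, 0], 0.3], [[-0.136, -0.082, -0.13], [7, 5, 0], 0.3]])

```text
t: 45.98
position: [581.0, 300.3, 204.0]
tool_rot: [-1.481, 0.693, 0.821]
force: [0.3, 0.2, -1.1]
opening: 0.59
```

```bash
python3 - <<'E'
from h import *
plan((rk(-15,60,225),ori(70.2,35)));print(readout.sense()["q"].round(2).tolist())
E
```

```text
at [581.  300.3 204. ] jawyaw 95.16617017845665 q1,q5,q6 [ 0.4  0.6 -1. ] F [ 0.3  0.2 -1.1] t 45.975 op 0.59
[-0.1086, 0.1228, -0.4234] [20.6, 14.1, -0.3] alt [-158.2, 0.4, 19.8]
[0.44, 0.14, 1.82, -0.34, 0.63, -1.01]
```

Call:
servo_tool(motion=[[[-0.011, 0.012, -0.042], [2, 1.4, 0], 0.3], [[-0.022, 0.025, -0.085], [4.1, 2.8, 0], 0.3], [[-0.033, 0.037, -0.127], [6.2, 4.2, 0], 0.3], [[-0.043, 0.049, -0.169], [8.2, 5.6, 0], 0.3], [[-0.054, 0.061, -0.212], [10.3, 7, 0], 0.3], [[-0.065, 0.074, -0.254], [12.4, 8.5, 0], 0.3], [[-0.076, 0.086, -0.296], [14.4, 9.9, 0], 0.3], [[-0.087, 0.098, -0.339], [16.5, 11.3, 0], 0.3], [[-0.098, 0.11, -0.381], [18.5, 12.7, 0], 0.3], [[-0.1086, 0.1228, -0.4234], [20.6, 14.1, -0.3], 0.3], [[-0.1086, 0.1228, -0.4234], [20.6, 14.1, -0.3], 0.3], [[-0.1086, 0.1228, -0.4234], [20.6, 14.1, -0.3], 0.3]])

```text
t: 47.48
position: [460.1, -132.4, 226.1]
tool_rot: [-1.264, 0.958, 0.482]
force: [0.4, -0.8, -1.5]
opening: 0.594
```

```bash
python3 - <<'E'
from h import *
R=ori(70.2,35);z=128+52.2
plan((rk(50,60,z+5),R),(rk(144,60,z+4),R));print(readout.sense()["q"].round(2).tolist())
# jar tilt check in side view: project expected amber jar outline vs mask
s=readout.sense();C=s["position"][:2]-n_*5
im,h=snap("side")
m=cv2.inRange(h,(5,120,40),(18,255,200));u,v=proj("side",np.r_[C,s["position"][2]]).astype(int);k=np.zeros_like(m);k[v-60:v+60,u-40:u+40]=255
ys,xs=np.nonzero(m&k);print("proj top/bot",proj("side",np.r_[C,s["position"][2]+43]),proj("side",np.r_[C,s["position"][2]-52]),"amber",xs.min(),xs.max(),ys.min(),ys.max(),len(xs))
E
```

```text
at [ 460.1 -132.4  226.1] jawyaw 70.44497069338337 q1,q5,q6 [-0.5  0.7 -1.9] F [ 0.4 -0.8 -1.5] t 47.475 op 0.59
[0.0699, -0.0281, -0.0049] [0.0, 0.4, 0.2] alt [-180.0, -0.3, 0.6]
[0.1249, -0.1043, -0.0054] [0.0, 0.4, 0.2] alt [-180.0, -0.3, 0.6]
[-0.54, -0.36, 2.22, 0.19, 0.68, -1.87]
proj top/bot [294.2 201.1] [294.8 252.7] amber 280 308 213 256 315
```

Call:
servo_tool(motion=[[[0.035, -0.014, -0.003], [0, 0, 0], 0.3], [[0.07, -0.028, -0.005], [0, 0, 0], 0.3], [[0.07, -0.028, -0.005], [0, 0, 0], 0.3], [[0.084, -0.047, -0.005], [0, 0, 0], 0.3], [[0.098, -0.067, -0.005], [0, 0, 0], 0.3], [[0.112, -0.086, -0.005], [0, 0, 0], 0.3], [[0.119, -0.096, -0.005], [0, 0, 0], 0.3], [[0.125, -0.1043, -0.005], [0, 0, 0], 0.3], [[0.125, -0.1043, -0.005], [0, 0, 0], 0.3]])

```text
t: 48.65
position: [607.3, -190.1, 185.3]
tool_rot: [-1.265, 0.958, 0.481]
force: [0.3, -0.3, -1.5]
opening: 0.592
```

```bash
python3 - <<'E'
from h import *
s=readout.sense();p=s["position"].copy();p[2]=180.7
plan((p,ori(70.2,35)));print(n_@(p[:2]-O),d_@(p[:2]-O))
E
```

```text
at [ 607.3 -190.1  185.3] jawyaw 70.44886120808098 q1,q5,q6 [-0.5  0.5 -1.8] F [ 0.3 -0.3 -1.5] t 48.65 op 0.59
[0.0037, 0.0026, -0.0] [0.1, 0.4, 0.3] alt [-179.9, -0.5, 0.6]
144.72402758787052 59.985146913953336
```

Call:
servo_tool(motion=[[[0.002, 0.0014, 0], [0, 0, 0], 0.3], [[0.0038, 0.0027, 0], [0, 0, 0], 0.3], [[0.0038, 0.0027, 0], [0, 0, 0], 0.3], [[0.0038, 0.0027, 0], [0, 0, 0], 0.7], [[0.0038, 0.0027, 0], [0, 0, 0], 0.9], [[0.0038, 0.0027, 0], [0, 0, 0], 0.9], [[-0.02, 0.0027, 0], [0, 0, 0], 0.95], [[-0.06, 0.0027, 0], [0, 0, 0], 0.95], [[-0.09, 0.0027, 0], [0, 0, 0], 0], [[-0.09, 0.0027, 0], [0, 0, 0], 0], [[-0.09, 0.0027, 0], [0, 0, 0], 0]])

```text
t: 50.02
position: [555.7, -172.6, 256.2]
tool_rot: [-1.264, 0.958, 0.481]
force: [-0.0, -0.2, -0.1]
opening: 0.315
```

```bash
python3 - <<'E'
from h import *
plan((rk(70,60,162),ori(70.2,35)),(rk(109,60,162),ori(70.2,35)))
E
```

```text
at [ 555.7 -172.6  256.2] jawyaw 70.40436051764581 q1,q5,q6 [-0.5  0.7 -1.8] F [-0.  -0.2 -0.1] t 50.025 op 0.31
[0.0652, 0.0709, 0.0006] [0.0, 0.3, 0.3] alt [-180.0, -0.4, 0.5]
[0.0878, 0.0391, 0.0005] [0.0, 0.3, 0.3] alt [-180.0, -0.4, 0.5]
```

Call:
servo_tool(motion=[[[0, 0.03, 0], [0, 0, 0], 0], [[0.03, 0.06, 0], [0, 0, 0], 0], [[0.065, 0.071, 0], [0, 0, 0], 0], [[0.065, 0.071, 0], [0, 0, 0], 0], [[0.071, 0.063, 0], [0, 0, 0], 0], [[0.076, 0.056, 0], [0, 0, 0], 0], [[0.08, 0.05, 0], [0, 0, 0], 0], [[0.084, 0.0445, 0], [0, 0, 0], 0], [[0.0878, 0.039, 0], [0, 0, 0], 0], [[0.0878, 0.039, 0], [0, 0, 0], 0]])

```text
t: 51.28
position: [574.3, -178.8, 163.0]
tool_rot: [-1.265, 0.958, 0.48]
force: [-1.1, 0.3, -0.7]
opening: 0.003
```

Call:
servo_tool(motion=[[[-0.03, 0.03, 0], [0, 0, 0], 0], [[-0.08, 0.05, 0.03], [0, 0, 0], 0.5], [[-0.11, 0.06, 0.08], [0, 0, 0], 1], [[-0.13, 0.06, 0.13], [0, 0, 0], 1], [[-0.14, 0.06, 0.18], [0, 0, 0], 1], [[-0.15, 0.06, 0.23], [0, 0, 0], 1], [[-0.15, 0.06, 0.29], [0, 0, 0], 1], [[-0.15, 0.06, 0.34], [0, 0, 0], 1], [[-0.15, 0.06, 0.34], [0, 0, 0], 1]])

```text
t: 52.4
position: [560.5, 190.3, 251.9]
tool_rot: [-1.267, 0.955, 0.485]
force: [0.9, 0.1, -0.1]
opening: 0.999
```

```bash
python3 - <<'E'
from h import *
plan()
t,h=snap("top");s,hs=snap("side");cv2.imwrite("pics/tF.png",t);cv2.imwrite("pics/sF.png",s)
def front(n,hh,lo,hi,z,roi,name):
    x0,x1,y0,y1=roi;m=cv2.inRange(hh[y0:y1,x0:x1],lo,hi)
    N,l,st,ce=cv2.connectedComponentsWithStats(m)
    for i in range(1,N):
        if st[i,4]<3: continue
        W=np.array([plane(n,u+x0,v+y0,z)[:2]-O for v,u in np.argwhere(l==i)]);a=W@n_;b=W@d_
        print(name,st[i,4],"rack x %.0f..%.0f y %.0f..%.0f"%(a.min(),a.max(),b.min(),b.max()))
R=(360,560,170,320)
front("top",h,(100,110,30),(125,255,255),112,R,"tub lid")
front("top",h,(168,90,40),(180,255,255),103,R,"carton")
front("top",h,(50,90,30),(80,255,255),214,R,"green cap")
front("top",h,(5,110,30),(18,255,200),190,R,"amber")
front("top",h,(5,40,40),(25,110,255),33,R,"tape")
# side view of jars, by vertical extents
def sd(lo,hi,name):
    m=cv2.inRange(hs,lo,hi);m[:150]=0;m[420:]=0;m[:,:300]=0;m[:,470:]=0
    N,l,st,ce=cv2.connectedComponentsWithStats(m)
    for i in range(1,N):
        if st[i,4]>6: print(name,st[i],ce[i])
sd((50,90,30),(80,255,255),"green side");sd((5,120,40),(18,255,200),"amber side")
for nm,y,H in(("white",-50,86),("amber",60,95)):
    print(nm,proj("side",rk(148,y,128)),proj("side",rk(148,y,128+H)))
E
```

```text
at [560.5 190.3 251.9] jawyaw 70.69176867759707 q1,q5,q6 [ 0.4  0.8 -0.6] F [ 0.9  0.1 -0.1] t 52.4 op 1.0
tub lid 22 rack x 87..90 y 44..85
tub lid 4 rack x 89..90 y 30..37
carton 13 rack x 84..90 y -28..-19
green cap 60 rack x 128..137 y -63..-33
amber 29 rack x 126..140 y 53..80
tape 175 rack x 303..390 y -238..-202
tape 4 rack x 347..352 y -207..-201
tape 3 rack x 309..315 y -240..-238
tape 3 rack x 302..305 y -242..-240
tape 57 rack x 152..174 y 5..60
tape 13 rack x 162..174 y 26..50
tape 3 rack x -59..-53 y 45..47
tape 8 rack x -73..-65 y 49..59
tape 3 rack x -85..-80 y 57..58
tape 7 rack x -87..-78 y 43..50
green side [310 173   5   5   9] [312.2 175.3]
green side [324 177   5   5   8] [326.8 179.8]
green side [308 178   5   4   8] [310.6 178.8]
green side [302 180   8   6  12] [304.8 181.8]
green side [388 254  16  20 191] [393.9 264.6]
amber side [389 172  11   8  33] [394.1 176.1]
amber side [418 177   7   6  17] [421.4 179.7]
amber side [397 179   5   3   7] [399.4 180. ]
amber side [408 179   7   2  11] [411.5 179.6]
amber side [376 239  19  19 237] [383.9 248.5]
amber side [375 274   9   9  48] [379.2 278.2]
white [397.1 308.2] [401.3 258.4]
amber [387.2 277.8] [390.7 228.2]
```

```bash
python3 - <<'E'
from h import *
t=cv2.imread("pics/tF.png");s=cv2.imread("pics/sF.png");t0=cv2.imread("pics/top0.png");s0=cv2.imread("pics/side0.png")
for z in(12,20,28):
    for y in(45,35,20,5,-10):
        u,v=np.round(proj("side",rk(42,y,z))).astype(int);a,b=np.round(proj("top",rk(42,y,z))).astype(int);print(z,y,(u,v),s[v,u,::-1],s0[v,u,::-1],"top",t[b,a,::-1],t0[b,a,::-1])
d=np.abs(s.astype(int)-s0).sum(2)>60
sub=d[290:400,320:350];ys,xs=np.nonzero(sub);print(list(zip(xs+320,ys+290))[:60])
E
```

```text
12 45 (np.int64(328), np.int64(337)) [92 84 79] [143 139 135] top [209 213 210] [197 202 199]
12 35 (np.int64(328), np.int64(340)) [109  97  88] [170 168 160] top [195 200 195] [193 196 193]
12 20 (np.int64(328), np.int64(345)) [123 107  92] [190 188 182] top [181 182 178] [194 202 199]
12 5 (np.int64(328), np.int64(349)) [165 159 150] [188 187 180] top [205 207 207] [195 198 195]
12 -10 (np.int64(328), np.int64(354)) [183 182 175] [183 183 176] top [192 197 194] [188 191 187]
20 45 (np.int64(328), np.int64(333)) [137 131 124] [144 140 136] top [203 210 204] [194 198 195]
20 35 (np.int64(328), np.int64(336)) [103  94  83] [153 152 146] top [195 200 195] [193 196 193]
20 20 (np.int64(328), np.int64(341)) [111  98  87] [166 164 159] top [169 170 166] [193 196 193]
20 5 (np.int64(328), np.int64(346)) [119 101  86] [190 187 181] top [202 206 203] [195 202 195]
20 -10 (np.int64(328), np.int64(350)) [188 186 179] [189 185 180] top [192 197 193] [184 190 185]
28 45 (np.int64(328), np.int64(330)) [137 136 133] [139 136 133] top [177 184 180] [168 177 172]
28 35 (np.int64(328), np.int64(333))
[... 1089 characters left out ...]
.int64(327), np.int64(341)), (np.int64(328), np.int64(341)), (np.int64(329), np.int64(341)), (np.int64(328), np.int64(342)), (np.int64(329), np.int64(342)), (np.int64(327), np.int64(343)), (np.int64(328), np.int64(343)), (np.int64(329), np.int64(343)), (np.int64(328), np.int64(344)), (np.int64(329), np.int64(344)), (np.int64(327), np.int64(345)), (np.int64(328), np.int64(345)), (np.int64(329), np.int64(345)), (np.int64(328), np.int64(346)), (np.int64(329), np.int64(346)), (np.int64(327), np.int64(347)), (np.int64(328), np.int64(347)), (np.int64(329), np.int64(347)), (np.int64(328), np.int64(348)), (np.int64(329), np.int64(348)), (np.int64(328), np.int64(349)), (np.int64(329), np.int64(349))]
```

```bash
python3 -c "
from rig import job_done;print(job_done())"
```

```text
the job is handed in; nothing more can be done
None
```

I sealed the swab tub, put everything on the table away in the rack, and handed the job in at about 52 s of robot time. All four lid corners were pressed down with 26–32 N. The fingertips stopped level with the lid's middle, and a picture taken afterwards showed the lid flush.

The table held one carton, both jars and the tape roll. I saw no second carton and no vial rack. No knock was noticed.

| Item | Tier | Stands out in front of the board above |
|---|---|---|
| Tub | mid | about 3 mm |
| Carton, end first | mid | about 6 mm |
| Tape roll | low | about 3–5 mm |
| White jar | tall | about 10–13 mm |
| Amber jar | tall | about 10 mm |

- **How it was checked:** the tub, carton, tape and jar positions come from pixel measurements in the last top and side pictures. I had already viewed the full 16 pictures, so I did not look at that last pair by eye.
- **Tape roll:** only a thin sliver of it shows in the side view, and the top-view colour check did not pick it out, so its figure is less certain.
- **Amber jar:** its cap was not visible in the last pictures. Its upright position is inferred from its brown bands lying close to where they should.
- **Bystanders:** the thermometer and yellow strap were left alone.

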